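Spin-dry the washed plunger cutters

ROBOT

A 6-joint arm with a two-finger parallel gripper is mounted at the origin on the work surface. World frame = base frame: x ahead of the robot, y to its left, z up, the work surface at z = 0. Lengths are in mm, angles in rad, forces in N, time in s.
With the tool pointing down it reaches from about 350 to 850 mm from the base axis. Payload 8.1 kg.
Tool frame: the origin (TCP) lies on the centre line of the jaws, within the pads' length; the fingertips stand r.tip_reach ahead of it and the grasp point (between the pads) lies 6 mm ahead of it (r.tip_reach is the distance from the TCP to the fingertips, in mm); z points along the fingers, y is the line along which they close (so a half turn about z gives the same grasp; the last joint's range is limited). The gripper opens to 93 mm and grips with 3 to 60 N. Pads are 15 mm wide; open, the fingers measure 128 mm over their backs; the gripper's body (75 mm by 188 mm) begins 65 mm behind the grasp point.
Start: joints at [-1.29, 0.13, 1.488, -0, 1.523, -0.085], TCP at [214.638, -560.3, 243.635] pointing down, gripper open.
Joint ranges: [-2.96, 2.96], [-0.89, 2.26], [0.02, 2.5], [-1.34, 4.48], [0, 2.73], [-2.66, 2.66]. Speed limits (rad/s): [2.39, 2.39, 2.79, 3.14, 3.14, 3.14].

INTERFACE

Orientations are given as [roll, pitch, yaw] about the fixed x, y, z axes, in that order (R = Rz(yaw) Ry(pitch) Rx(roll)).
In Python, from cell import r gives the robot as it stands.
- The arm moves only by the tool arm_command, never from a script. Its argument "targets" is a list of rows, each an object with "slide": the shift along the tool's x, y, z as a fraction of full scale, a list of three; "rot": the turn, a rotation vector about the tool's x, y, z as a fraction of full scale, a list of three; "grip": the closure, from 0 (fully open) to 1 (shut). In form: [{"slide": [tx, ty, tz], "rot": [ax, ay, az], "grip": grip}, ...]. A call has 1 to 10 rows; each row is the pose to reach, as a shift and turn from the pose commanded when the call began, along the tool's axes at that moment; what a row does not reach only later rows make up. Full scale, the value 1, is 0.3 m for a shift and 120 degrees for a turn. A row lasts 1/10 s, in which the tool goes at most 50 mm and 8.59 degrees, less where a joint would pass 70% of its speed; a pose out of reach is approached as far as the arm can. A call with a number of a shift or a turn outside -1 to 1 is refused whole. A call with a gripper value outside its range is refused whole. The fingers move at their own pace and stop on an object; "newtons" is the grip in N (left out, the last holds). Time passes only in rows, so rows that repeat a pose let the fingers close. It gives the time, the measured TCP pose, the force, the opening and the grip force at its end, in the units of the state.
- r.sense(): the state, without advancing time (a new reading comes with each control period).
- r.snapshot(name): name is "scene" or "top"; returns (picture, depth): 420x560x3 uint8, red, green, blue; 420x560 float32, mm along the optical axis (not along the pixel's ray), 0 where there is no reading.
- r.calibration(name): a dict with "K" (3x3 intrinsics, pixels), "R" (3x3) and "t" (3): a world point X has camera coordinates R X + t. Camera axes: x right, y down, z forward; pixel columns grow to the right and rows downward; lengths in mm; the calibration is good to about 2 mm. A picture is of the moment at which its call begins. calibration takes no time and is no camera call.
- r.hand_in(): hands the job in; it is judged then, once.
The state is a dict: "t": time; "joints": joint angles; "joint_velocities": joint speeds; "joint_torque": joint torques, N m; "eef_pos": TCP position; "ee_rot": TCP orientation; "force": force on the tool from outside, world axes, zero at the start; "torque": the same for the moment, N m; "finger_gap": finger opening in mm; "finger_force": force on a finger pad.
Only numpy, scipy, OpenCV 4.12 (cv2) and the standard library are available. Lean on these libraries where they do the work, as an engineer would, in place of code of your own. Each camera call takes 0.05 s, during which the arm holds its last target. There are 200 camera calls.

TASK

Dry the washed plunger cutters (each a flat cookie-shaped head with an upright round stem) in the hand-cranked spin dryer: pinch the two tabs of its clear cover together, lift the cover off and lay it flat on the grey mat, and stand or lay every cutter that is on the bench in the dryer's basket. Put the cover back so that it sits level on its seat with both bolts sprung out, and only then take the crank by its grip and turn it clockwise seen from above, steadily and never faster than a turn a second, for at least five full turns. Leave the crank at rest, and do not shove about or knock over the jars, steel mug and bowl standing nearby.

Things in the scene. Friction and masses are not known exactly. Their poses are not given: they have to be found in the camera images.
- spinner: spin dryer, fixed: a white round tub 216 mm across, 124 mm high, joined to a square gear housing 88 x 88 mm, 110 mm high. Origin on the bench under the tub's centre, z up; the crank's axis lies 185 mm from it along -y. The tub's mouth has a lip of 95 mm inner radius, 119 to 124 mm above the bench, and beneath it a groove to 103 mm radius above the ledge that the cover sits on
- basket_floor (a point): centre of the floor of the basket inside the tub, 28 mm above the bench. The basket is a grey round drum open at the top, 75 mm inner radius, its wall up to 96 mm above the bench; it turns with the crank, 1.5 times as fast. Four cutters standing 42 mm from the centre, a quarter turn apart, just fit comfortably.
- seat (a point): point on the tub's axis, 104 mm above the bench, level with the ledge (80 mm inner radius): the cover's origin when it is seated
- cover: clear round cover, 182 mm across, 8 mm thick, lower edge tapered to 168 mm; 220 to 340 g; starts seated and locked. Origin at the centre of its underside, z up, y along the line of its two tabs. From each tab a flat bolt 20 mm wide, 8.5 to 12.5 mm above the origin, runs out to 100 mm from the centre; seated, the bolts' ends lie 5 mm under the tub's lip and hold the cover down. Any yaw is good
- cover_grip (a point): midway between the cover's two upright grey pads, 38 mm above its origin: the place to pinch. Pads 34 mm (x) by 12 mm, up to 52 mm above the origin, outer faces 62 mm apart in y. Pinched fully they are 46 mm apart and the bolts are drawn in to 92 mm, so that the cover passes the lip with 3 mm to spare. Keep the pinch while carrying and while lowering onto the seat, then let go
- tab_left (a joint): inward travel of the pad on the cover's +y side: 0 = sprung out (bolt out), 0.008 m = fully pinched; the spring takes 2 N to start and 5 N at full travel
- tab_right (a joint): the same for the pad on the cover's -y side
- crank (a joint): crank angle in rad, counting on over many turns, growing clockwise as seen from above; starts anywhere between -3.1 and 3.1; light friction (a few N at the grip); stays where it is left
- crank_axis (a point): point on the crank's upright axis, 165 mm above the bench
- crank_grip (a point): middle of the crank's grip: an upright black cylinder 26 mm in diameter, from 131 to 196 mm above the bench, 55 mm from the crank's axis, spinning freely on the steel arm (whose top is 128 mm above the bench); this point is 165 mm above the bench
- mat: grey ribbed drying mat, 220 x 220 mm, 3 mm thick, fixed on the bench; origin at the centre of its underside
- cutter_round: round-headed plunger cutter, white plastic, 68 mm tall, 60 g: a flat disc 44 mm across 16 mm thick, and above it a plain round stem 26 mm in diameter, 16 to 68 mm above the foot; starts standing. Origin at the centre of its underside, z along the stem. Two to four cutters are present; an absent one has no pose
- cutter_square: square-headed plunger cutter, white plastic, 68 mm tall, 60 g: a flat square 40 x 40 mm 16 mm thick, and above it a plain round stem 26 mm in diameter, 16 to 68 mm above the foot; starts standing. Origin at the centre of its underside, z along the stem. Two to four cutters are present; an absent one has no pose
- cutter_hex: six-sided plunger cutter, white plastic, 68 mm tall, 60 g: a flat hexagon 44 mm across 16 mm thick, and above it a plain round stem 26 mm in diameter, 16 to 68 mm above the foot; starts standing. Origin at the centre of its underside, z along the stem. Two to four cutters are present; an absent one has no pose
- cutter_star: star-headed plunger cutter, white plastic, 68 mm tall, 60 g: a flat eight-pointed star 48 mm across 16 mm thick, and above it a plain round stem 26 mm in diameter, 16 to 68 mm above the foot; starts standing. Origin at the centre of its underside, z along the stem. Two to four cutters are present; an absent one has no pose
- jar: small closed jar, 54 mm across and 75 mm high, bystander on the robot's side of the dryer; origin at the centre of its underside
- jug: steel mug, 84 mm across and 85 mm high, bystander at the left edge; origin at the centre of its underside
- bowl: small white bowl, 110 mm across and 45 mm high, bystander beyond the dryer; origin at the centre of its underside
- jar_b: closed jar with a black lid, 60 mm across and 90 mm high, bystander at the back; origin at the centre of its underside
Mind the look-alikes: they are no part of the job. What is shaped like the cover but orange or red is not meant.

How it is judged:
By the outcome, as a careful person would: the job done as asked, in the order asked, and still so for the second after the job is handed in, with the robot touching nothing.
Of cutter_round, cutter_square, cutter_hex, cutter_star only 2 to 4 are there at a start; the rules pass over those that are not, and their reading is None.
At some moment in a run one of cutter_round, cutter_square, cutter_hex, cutter_star may be knocked a few centimetres aside while the robot is not near it.
Once in a run the grip may slacken for a moment while it holds something.
It also fails if it takes over 210 s, if anything falls off the work surface, if the arm or the gripper's body presses on something with over 40 N, if the wrist force passes 120 N, or if a joint passes its speed limit or range.

## Working session

There is one attempt and no reset: what is moved stays moved. The work goes in short steps, Python scripts to look and compute and a tool call to move; the robot and the scene stay as the last step left them, time stands still between calls to the robot, and variables do not carry over. Pictures are saved under pics/ and viewed, at most 14 in all, crops included, and the job is handed in when it is done.

Besides the shell and the picture viewer there is one more tool, called after "Emit:" by a JSON object that holds its "op" and its "data". arm_command: Moves the arm, as the interface text tells. Its arguments: {"type":"object","properties":{"targets":{"type":"array"},"newtons":{"type":"number"}},"required":["targets"]}

```bash
ls; mkdir -p pics; cat > h.py <<'E'
import numpy as np, cv2
from cell import r
from scipy.spatial.transform import Rotation as Ro
def snap(n,f):
    p,d=r.snapshot(n); cv2.imwrite('pics/'+f+'.png',p[:,:,::-1]); np.savez('pics/'+f+'.npz',p=p,d=d); return p,d
def ray(n,u,v,z):
    c=r.calibration(n);K,R,t=map(np.array,(c['K'],c['R'],c['t']))
    o=-R.T@t; w=R.T@np.linalg.inv(K)@np.array([u,v,1.]); return o+w*(z-o[2])/w[2]
def proj(n,X):
    c=r.calibration(n);K,R,t=map(np.array,(c['K'],c['R'],c['t']))
    q=K@(R@np.array(X,float)+t); return q[:2]/q[2]
def cloud(n,d):
    c=r.calibration(n);K,R,t=map(np.array,(c['K'],c['R'],c['t']))
    v,u=np.mgrid[:420,:560]; q=np.stack([(u-K[0,2])/K[0,0]*d,(v-K[1,2])/K[1,1]*d,d],-1)
    return (q-t)@R
E
python3 - <<'E'
from h import *
for n in('scene','top'): snap(n,n+'0'); c=r.calibration(n); print(n,np.round(-np.array(c['R']).T@np.array(c['t'])),np.round(c['R'],2).tolist(),c['K'])
print(r.tip_reach); print(r.sense())
E
```

```text
pics
scene [1222. -291.  928.] [[0.46, 0.89, 0.02], [0.63, -0.31, -0.71], [-0.62, 0.34, -0.7]] [[497.91298797   0.         274.48147121]
 [  0.         497.91298797 204.68150292]
 [  0.           0.           1.        ]]
top [ 322.   96. 1161.] [[0.0, -1.0, -0.01], [-0.98, -0.0, -0.19], [0.19, 0.01, -0.98]] [[395.10037277   0.         279.33407753]
 [  0.         395.10037277 208.64970005]
 [  0.           0.           1.        ]]
25.0
{'t': 0.1, 'joints': array([-1.29044382e+00,  1.31069522e-01,  1.48914229e+00, -4.57586196e-05,
        1.52296333e+00, -8.53819532e-02]), 'joint_velocities': array([-0.00010723, -0.00189271, -0.00151123,  0.00214425,  0.00039022,
        0.0003545 ]), 'joint_torque': array([ 1.08590240e-03, -5.61338961e+01, -4.93095160e+01,  7.69633474e-02,
        2.91636674e-02, -2.90236665e-05]), 'eef_pos': array([ 214.47265434, -559.87873661,  242.71734496]), 'ee_rot': array([-3.14001203e+00, -8.94161433e-05,  3.65736609e-01]), 'force': array([ 0.68023616,  0.80611204, -0.18896503]), 'torque': array([ 0.01438229,  0.0684796 , -0.01238979]), 'finger_force': 0.0, 'finger_gap': 92.71362726416612}
```

View pics/scene0.png

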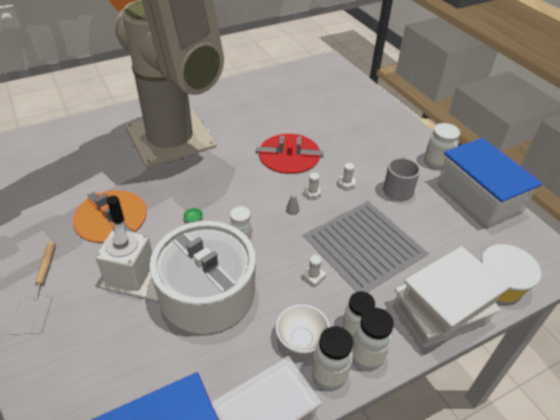

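View pics/top0.png

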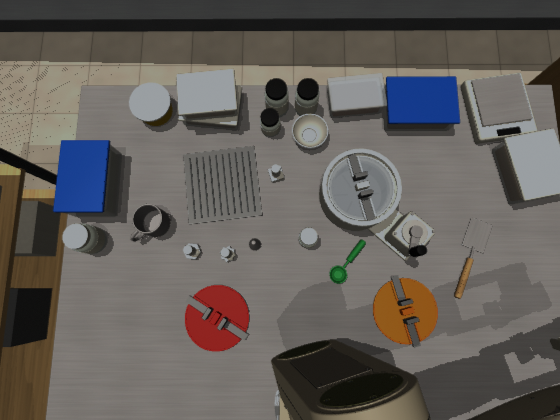

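The scene shows three cutters: top-view pixels (276,173), (191,251) and (228,254). The tub is at (361,188), the crank grip at about (417,250), and the mat at (222,185). Jar, mug, bowl, dark jars and look-alike covers are also visible. Now I'll measure.

```bash
python3 - <<'E'
from h import *
P={n:np.load(f'pics/{n}0.npz') for n in('scene','top')}
C={n:cloud(n,P[n]['d'].astype(float)) for n in P}
# tub lip: heights 119-127 near
for n in P:
    X=C[n]; ok=P[n]['d']>0
    cx=ray('top',361,188,124)
    m=ok&(np.abs(X[...,2]-123)<5)&(np.hypot(X[...,0]-cx[0],X[...,1]-cx[1])<125)&(np.hypot(X[...,0]-cx[0],X[...,1]-cx[1])>85)
    q=X[m]; A=np.c_[2*q[:,:2],np.ones(len(q))]; s=np.linalg.lstsq(A,(q[:,:2]**2).sum(1),rcond=None)[0]
    print(n,'tub',s[:2],np.sqrt(s[2]+s[0]**2+s[1]**2),len(q),np.median(q[:,2]))
    for nm,(u,v,z) in dict(c1=(276,173,60),c2=(191,251,60),c3=(228,254,60),grip=(417,250,190),cone=(255,243,30)).items():
        g=ray('top',u,v,z); m=ok&(np.hypot(X[...,0]-g[0],X[...,1]-g[1])<45)&(X[...,2]>(140 if nm=='grip' else 8))
        q=X[m]; zm=np.percentile(q[:,2],97) if len(q) else 0; t=q[q[:,2]>zm-8] if len(q) else q
        print(n,nm,len(q),zm, t.mean(0) if len(t) else'', (t.min(0),t.max(0)) if len(t) else '')
    g=ray('top',361,186,150); m=ok&(np.hypot(X[...,0]-g[0],X[...,1]-g[1])<90)&(X[...,2]>135)
    q=X[m]; print(n,'pads',len(q),q.mean(0),q.min(0),q.max(0))
    m=ok&(np.hypot(X[...,0]-g[0],X[...,1]-g[1])<90); print('inside z pct',np.percentile(X[m][:,2],[5,25,50,75,95]))
im=[]
for n,(u,v,w,h) in dict(top=(310,140,140,140),scene=(90,185,180,150)).items():
    im.append(cv2.resize(P[n]['p'][v:v+h,u:u+w,::-1],(400 if n=='top' else 400,400 if n=='top' else 333),interpolation=cv2.INTER_CUBIC))
im[1]=cv2.copyMakeBorder(im[1],0,67,0,0,0)
cv2.imwrite('pics/crop0.png',np.hstack(im))
E
```

```text
scene tub [ 586.03938451 -114.43873522] 101.00593989009757 1794 124.80683867863746
scene c1 414 70.67798554806654 [653.41395825 119.47997361  68.44924934] (array([639.7482825 , 106.76014337,  62.89290544]), array([665.17392874, 133.13395313,  73.58350427]))
scene c2 307 70.6388156071082 [419.07457983 361.61486433  68.66667878] (array([404.55715865, 349.15518742,  62.7389574 ]), array([429.97276276, 375.37279711,  73.65894108]))
scene c3 292 70.97954024763395 [412.28348738 257.38710628  68.27301116] (array([398.05649245, 244.95838586,  63.4699402 ]), array([423.96619721, 271.76581459,  72.67376473]))
scene grip 319 198.53372871568058 [ 411.11183933 -240.18233528  196.10632195] (array([ 396.05780887, -252.51945438,  190.73198606]), array([ 422.4996258 , -227.91952584,  200.38873343]))
scene cone 183 56.28814048165265 [441.92438668 179.96125698  54.24290615] (array([433.59087996, 174.44660379,  49.29154343]), array([447.46113155, 186.12858976,  59.96242497]))
scene pads 495 [ 588.44792129 -114.86068117  148.38373612] [ 549.59993976 -137.44253298  135.0173618 ] [620.09389624 -90.46678701
[... 577 characters left out ...]
  67.82306739] (array([399.56773402, 248.18499585,  63.2936077 ]), array([421.83783382, 270.90499069,  72.19331078]))
top grip 159 197.97004993289883 [ 407.82151798 -237.98186271  195.41360771] (array([ 396.78270796, -250.42406509,  191.27424124]), array([ 419.07198842, -226.07030122,  200.38992944]))
top cone 110 56.039904464751814 [440.09911611 182.95030915  53.65628381] (array([434.27583673, 177.4466984 ,  48.62120984]), array([446.04459157, 189.49571411,  58.55807407]))
top pads 245 [ 583.94711535 -111.32872619  148.56742557] [ 550.71755845 -135.50202133  135.08583649] [617.63064989 -89.62557797 160.47086702]
inside z pct [108.53769842 110.88773771 112.59254753 115.24872437 143.0105055 ]
```

View pics/crop0.png

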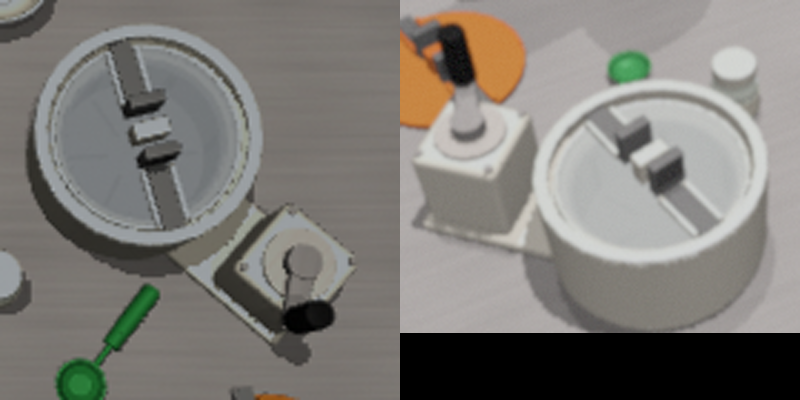

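The crops show the cover's two grey pads on a line running near world x, at crop (145,103) and (160,153). The crank hub is at crop (303,262) with the black grip below it.

```bash
python3 - <<'E'
from h import *
P={n:np.load(f'pics/{n}0.npz') for n in('scene','top')}
C={n:cloud(n,P[n]['d'].astype(float)) for n in P}
for n in P:
    X=C[n]; ok=P[n]['d']>0;p=P[n]['p'].astype(int)
    m=ok&(np.hypot(X[...,0]-585,X[...,1]+113)<60)&(X[...,2]>153)&(X[...,2]<160)
    q=X[m][:,:2]; a=q[q[:,0]>585];b=q[q[:,0]<585]; d=a.mean(0)-b.mean(0)
    print(n,'pads',a.mean(0),b.mean(0),'mid',(a.mean(0)+b.mean(0))/2,np.linalg.norm(d),np.degrees(np.arctan2(d[1],d[0])))
    for k in(a,b):
        (c,s,an)=cv2.minAreaRect(k.astype(np.float32)); print(c,s,an)
    # bolt bars / rail colour: dark pixels near the cover surface
    m=ok&(np.hypot(X[...,0]-585,X[...,1]+113)<88)&(np.abs(X[...,2]-116)<7)&(p.sum(2)<330)
    q=X[m][:,:2]; q=q[np.abs((q-[585,-113])@[0,1])<60]; l=cv2.fitLine(q.astype(np.float32),2,0,.01,.01).ravel(); print('bars',len(q),l, np.degrees(np.arctan2(l[1],l[0])))
    # housing top
    m=ok&(np.abs(X[...,2]-110)<5)&(np.hypot(X[...,0]-440,X[...,1]+230)<75)
    q=X[m][:,:2]; q=q[np.hypot(*(q-[585,-113]).T)>115]; print('house',len(q),cv2.minAreaRect(q.astype(np.float32)))
    # jar, bystanders
    for nm,(u,v,z,h) in dict(jar=(309,237,75,75)).items():
        g=ray('top',u,v,z); m=ok&(np.hypot(X[...,0]-g[0],X[...,1]-g[1])<50)&(abs(X[...,2]-h)<5); print(nm,X[m].mean(0))
    m=ok&(np.abs(X[...,2]-3)<4)&(p.sum(2)<330)&(X[...,0]>500)&(X[...,0]<800)&(X[...,1]>130)&(X[...,1]<420)
    print('mat',cv2.minAreaRect(X[m][:,:2].astype(np.float32)),np.median(X[m],0))
print('hub',ray('top',416,231.7,128))
for c in [(152,188),(213,155)]: pass
print('mat corners',[np.round(ray('top',u,v,3)[:2]) for u,v in((183,156),(255,147),(262,214),(189,223))])
print('jug',ray('top',150,217,85),'bowl',ray('top',310,131,45))
E
```

```text
scene pads [ 610.49470386 -108.32373265] [ 562.3701496  -120.46957521] mid [ 586.43242673 -114.39665393] 49.63359965184362 14.164701517283074
(610.4066162109375, -107.83775329589844) (13.896180152893066, 33.76873779296875) 11.773615837097168
(561.0960083007812, -120.29286193847656) (15.023476600646973, 34.593013763427734) 14.08848762512207
bars 22 [ 8.5167551e-01  5.2406949e-01  6.0675531e+02 -1.1158234e+02] 31.60562
house 709 ((463.0518493652344, -250.5550537109375), (86.20767211914062, 86.6323013305664), 48.742496490478516)
jar [457.52309324  25.76928276  75.93482244]
mat ((659.1395874023438, 289.34051513671875), (265.2345275878906, 185.2216796875), 7.582346439361572) [651.43840634 284.34181587   4.70705273]
top pads [ 609.07660839 -105.90941787] [ 560.39352939 -118.47519788] mid [ 584.73506889 -112.19230788] 50.278633712736394 14.472947572316679
(609.2119140625, -106.28309631347656) (11.047585487365723, 33.52500534057617) 14.320321083068848
(560.0034790039062, -118.4854507446289) (12.216854095458984, 33.24150848388672) 14.853551864624023
bars 405 [ 9.6960032e-01  2.4469420e-01  5.7955493e+02 -1.1318327e+02] 14.163761
house 591 ((461.5002136230469, -249.64324951171875), (85.9510726928711, 85.38407897949219), 48.20864486694336)
jar [455.37140735  28.31073259  74.78478907]
mat ((649.0869140625, 271.4386291503906), (279.1324768066406, 303.7709655761719), 87.21664428710938) [632.57333906 279.32474867   2.82588723]
hub [ 460.34761525 -249.87643392  128.        ]
mat corners [array([710., 407.]), array([739., 186.]), array([529., 162.]), array([502., 379.])]
jug [505.49229212 468.01535787  85.        ] bowl [773.79142031  19.15027199  45.        ]
```

```bash
cat >> h.py <<'E'
def plan(*ways):
    """print slide/rot for each waypoint (x,y,z,yaw_deg), all from the present pose"""
    s=r.sense(); p=np.array(s['eef_pos']); R0=Ro.from_euler('xyz',s['ee_rot'])
    print('t',round(s['t'],2),'at',np.round(p,1),np.round(np.degrees(s['ee_rot']),1),'gap',round(s['finger_gap'],1),'ff',round(s['finger_force'],1),'F',np.round(s['force'],1))
    for x,y,z,yw in ways:
        d=R0.inv().apply(np.array([x,y,z])-p)/300; v=(R0.inv()*Ro.from_euler('xyz',[np.pi,0,np.radians(yw)])).as_rotvec(True)/120
        print([x,y,z,yw],'slide',np.round(d,4).tolist(),'rot',np.round(v,4).tolist())
E
python3 -c "
from h import *
plan((400,-380,260,60))"
```

```text
t 0.1 at [ 214.5 -559.9  242.7] [-179.9   -0.    21. ] gap 92.7 ff 0.0 F [ 0.7  0.8 -0.2]
[400, -380, 260, 60] slide [0.792, -0.3389, -0.057] rot [-0.0007, -0.0003, -0.3254]
```

Emit:
{"op": "arm_command", "data": {"targets": [{"slide": [0.792, -0.339, -0.057], "rot": [-0.0007, 0, -0.325], "grip": 0}, {"slide": [0.792, -0.339, -0.057], "rot": [-0.0007, 0, -0.325], "grip": 0}, {"slide": [0.792, -0.339, -0.057], "rot": [-0.0007, 0, -0.325], "grip": 0}, {"slide": [0.792, -0.339, -0.057], "rot": [-0.0007, 0, -0.325], "grip": 0}, {"slide": [0.792, -0.339, -0.057], "rot": [-0.0007, 0, -0.325], "grip": 0}, {"slide": [0.792, -0.339, -0.057], "rot": [-0.0007, 0, -0.325], "grip": 0}, {"slide": [0.792, -0.339, -0.057], "rot": [-0.0007, 0, -0.325], "grip": 0}, {"slide": [0.792, -0.339, -0.057], "rot": [-0.0007, 0, -0.325], "grip": 0}]}}

```text
t: 0.9
eef_pos: [399.5, -380.8, 260.3]
ee_rot: [3.141, 0.001, 1.046]
force: [-0.1, -0.3, 0.3]
finger_gap: 92.6
finger_force: 0.0
```

```bash
python3 -c "
from h import *
plan((585.4,-113.3,230,104.3))"
```

```text
t 0.9 at [ 399.5 -380.8  260.3] [1.80e+02 1.00e-01 5.99e+01] gap 92.6 ff 0.0 F [-0.1 -0.3  0.3]
[585.4, -113.3, 230, 104.3] slide [1.0824, 0.0891, 0.1001] rot [0.0001, 0.0005, -0.3699]
```

Emit:
{"op": "arm_command", "data": {"targets": [{"slide": [0.99, 0.089, 0.06], "rot": [0, 0, -0.37], "grip": 0}, {"slide": [0.99, 0.089, 0.06], "rot": [0, 0, -0.37], "grip": 0}, {"slide": [0.99, 0.089, 0.06], "rot": [0, 0, -0.37], "grip": 0}, {"slide": [0.99, 0.089, 0.06], "rot": [0, 0, -0.37], "grip": 0}, {"slide": [0.99, 0.089, 0.06], "rot": [0, 0, -0.37], "grip": 0}, {"slide": [0.99, 0.089, 0.06], "rot": [0, 0, -0.37], "grip": 0}, {"slide": [0.99, 0.089, 0.06], "rot": [0, 0, -0.37], "grip": 0}, {"slide": [0.99, 0.089, 0.06], "rot": [0, 0, -0.37], "grip": 0}, {"slide": [0.99, 0.089, 0.06], "rot": [0, 0, -0.37], "grip": 0}]}}

```text
t: 1.8
eef_pos: [571.2, -138.7, 242.4]
ee_rot: [-3.141, 0.002, 1.819]
force: [0.5, 0.1, 0.0]
finger_gap: 93.1
finger_force: 0.0
```

```bash
python3 -c "
from h import *
plan((585.4,-113.3,200,104.3),(585.4,-113.3,149,104.3))"
```

```text
t 1.8 at [ 571.2 -138.7  242.4] [-1.800e+02  1.000e-01  1.042e+02] gap 93.1 ff 0.0 F [0.5 0.1 0. ]
[585.4, -113.3, 200, 104.3] slide [0.0707, 0.0668, 0.1411] rot [-0.0001, 0.0008, -0.0009]
[585.4, -113.3, 149, 104.3] slide [0.071, 0.0668, 0.3111] rot [-0.0001, 0.0008, -0.0009]
```

Emit:
{"op": "arm_command", "data": {"newtons": 25, "targets": [{"slide": [0.071, 0.067, 0.14], "rot": [0, 0.0008, 0], "grip": 0}, {"slide": [0.071, 0.067, 0.2], "rot": [0, 0.0008, 0], "grip": 0}, {"slide": [0.071, 0.067, 0.26], "rot": [0, 0.0008, 0], "grip": 0}, {"slide": [0.071, 0.067, 0.31], "rot": [0, 0.0008, 0], "grip": 0}, {"slide": [0.071, 0.067, 0.31], "rot": [0, 0.0008, 0], "grip": 0.2}, {"slide": [0.071, 0.067, 0.31], "rot": [0, 0.0008, 0], "grip": 1}, {"slide": [0.071, 0.067, 0.31], "rot": [0, 0.0008, 0], "grip": 1}, {"slide": [0.071, 0.067, 0.31], "rot": [0, 0.0008, 0], "grip": 1}, {"slide": [0.071, 0.067, 0.31], "rot": [0, 0.0008, 0], "grip": 1}, {"slide": [0.071, 0.067, 0.31], "rot": [0, 0.0008, 0], "grip": 1}]}}

```text
t: 2.8
eef_pos: [586.8, -111.4, 150.7]
ee_rot: [3.14, 0.001, 1.821]
force: [-2.0, -1.9, 4.7]
finger_gap: 49.8
finger_force: 4.8
```

```bash
python3 -c "
from h import *
plan((585.4,-113.3,270,104.3))"
```

```text
t 2.8 at [ 586.8 -111.4  150.7] [179.9   0.  104.4] gap 49.8 ff 4.8 F [-2.  -1.9  4.7]
[585.4, -113.3, 270, 104.3] slide [-0.0052, -0.0052, -0.3976] rot [0.0009, 0.0004, 0.0005]
```

Emit:
{"op": "arm_command", "data": {"newtons": 30, "targets": [{"slide": [0, 0, 0], "rot": [0, 0, 0], "grip": 1}, {"slide": [0, 0, 0], "rot": [0, 0, 0], "grip": 1}, {"slide": [0, 0, 0], "rot": [0, 0, 0], "grip": 1}, {"slide": [0, 0, 0], "rot": [0, 0, 0], "grip": 1}]}}

```text
t: 3.2
eef_pos: [586.4, -111.5, 150.9]
ee_rot: [3.141, 0.001, 1.821]
force: [-5.0, -1.6, 8.9]
finger_gap: 44.8
finger_force: 30.0
```

```bash
python3 -c "
from h import *
plan((585.4,-113.3,270,104.3))"
```

```text
t 3.2 at [ 586.4 -111.5  150.9] [179.9   0.  104.4] gap 44.8 ff 30.0 F [-5.  -1.6  8.9]
[585.4, -113.3, 270, 104.3] slide [-0.0052, -0.0042, -0.3969] rot [0.0004, 0.0003, 0.0005]
```

Emit:
{"op": "arm_command", "data": {"newtons": 30, "targets": [{"slide": [0, 0, -0.015], "rot": [0, 0, 0], "grip": 1}, {"slide": [0, 0, -0.03], "rot": [0, 0, 0], "grip": 1}, {"slide": [0, 0, -0.06], "rot": [0, 0, 0], "grip": 1}, {"slide": [0, 0, -0.1], "rot": [0, 0, 0], "grip": 1}, {"slide": [0, 0, -0.15], "rot": [0, 0, 0], "grip": 1}, {"slide": [0, 0, -0.2], "rot": [0, 0, 0], "grip": 1}, {"slide": [0, 0, -0.25], "rot": [0, 0, 0], "grip": 1}, {"slide": [0, 0, -0.25], "rot": [0, 0, 0], "grip": 1}]}}

```text
t: 4.0
eef_pos: [587.9, -111.6, 228.6]
ee_rot: [3.136, 0.002, 1.821]
force: [0.2, -0.2, -2.6]
finger_gap: 44.9
finger_force: 30.0
```

```bash
python3 -c "
from h import *
plan((610,40,220,104.3),(620,283.5,220,104.3))
p,d=snap('scene','s1');q=cloud('scene',d.astype(float))
"
```

```text
t 4.0 at [ 587.9 -111.6  228.6] [1.797e+02 1.000e-01 1.044e+02] gap 44.9 ff 30.0 F [ 0.2 -0.2 -2.6]
[610, 40, 220, 104.3] slide [0.4713, 0.1966, 0.0287] rot [0.0027, 0.0012, 0.0005]
[620, 283.5, 220, 104.3] slide [1.2493, 0.4302, 0.0282] rot [0.0027, 0.0012, 0.0005]
```

View pics/s1.png

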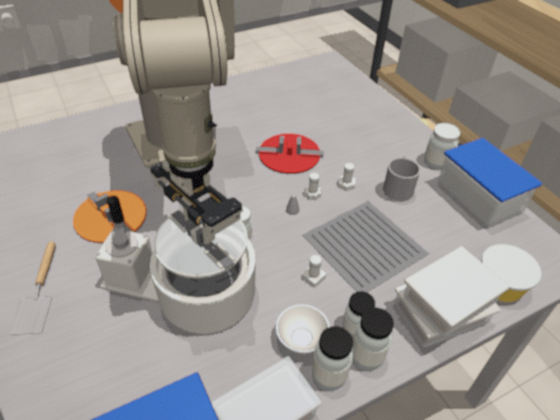

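The cover is free and hangs level at pixel (205,245), with the empty basket visible below. The cutters haven't moved. Next I carry the cover to the mat.

Emit:
{"op": "arm_command", "data": {"targets": [{"slide": [0.08, 0.03, 0.01], "rot": [0, 0, 0], "grip": 1}, {"slide": [0.2, 0.08, 0.02], "rot": [0, 0, 0], "grip": 1}, {"slide": [0.32, 0.12, 0.03], "rot": [0, 0, 0], "grip": 1}, {"slide": [0.44, 0.17, 0.03], "rot": [0, 0, 0], "grip": 1}, {"slide": [0.56, 0.21, 0.03], "rot": [0, 0, 0], "grip": 1}, {"slide": [0.68, 0.25, 0.03], "rot": [0, 0, 0], "grip": 1}, {"slide": [0.8, 0.29, 0.03], "rot": [0, 0, 0], "grip": 1}, {"slide": [0.9, 0.32, 0.03], "rot": [0, 0, 0], "grip": 1}, {"slide": [0.96, 0.34, 0.03], "rot": [0, 0, 0], "grip": 1}, {"slide": [0.98, 0.35, 0.03], "rot": [0, 0, 0], "grip": 1}]}}

```text
t: 5.05
eef_pos: [614.5, 201.4, 214.9]
ee_rot: [-3.141, -0.001, 1.823]
force: [-0.3, -0.1, -4.1]
finger_gap: 44.9
finger_force: 30.0
```

```bash
python3 -c "
from h import *
plan((620,283.5,150,104.3),(620,283.5,70,104.3),(620,283.5,51,104.3))
"
```

```text
t 5.05 at [614.5 201.4 214.9] [-180.    -0.   104.5] gap 44.9 ff 30.0 F [-0.3 -0.1 -4.1]
[620, 283.5, 150, 104.3] slide [0.2604, 0.0863, 0.2165] rot [-0.0003, -0.0003, 0.0015]
[620, 283.5, 70, 104.3] slide [0.2602, 0.0865, 0.4832] rot [-0.0003, -0.0003, 0.0015]
[620, 283.5, 51, 104.3] slide [0.2602, 0.0866, 0.5465] rot [-0.0003, -0.0003, 0.0015]
```

Emit:
{"op": "arm_command", "data": {"targets": [{"slide": [0.08, 0.03, 0.03], "rot": [0, 0, 0], "grip": 1}, {"slide": [0.18, 0.06, 0.1], "rot": [0, 0, 0], "grip": 1}, {"slide": [0.26, 0.087, 0.18], "rot": [0, 0, 0], "grip": 1}, {"slide": [0.26, 0.087, 0.26], "rot": [0, 0, 0], "grip": 1}, {"slide": [0.26, 0.087, 0.34], "rot": [0, 0, 0], "grip": 1}, {"slide": [0.26, 0.087, 0.42], "rot": [0, 0, 0], "grip": 1}, {"slide": [0.26, 0.087, 0.48], "rot": [0, 0, 0], "grip": 1}, {"slide": [0.26, 0.087, 0.51], "rot": [0, 0, 0], "grip": 1}, {"slide": [0.26, 0.087, 0.53], "rot": [0, 0, 0], "grip": 1}, {"slide": [0.26, 0.087, 0.53], "rot": [0, 0, 0], "grip": 1}]}}

```text
t: 6.05
eef_pos: [621.1, 281.4, 56.6]
ee_rot: [3.141, -0.0, 1.821]
force: [0.3, 0.1, -3.3]
finger_gap: 44.9
finger_force: 30.0
```

```bash
python3 -c "
from h import *
plan((620,283.5,50,104.3),(620,283.5,150,104.3))
"
```

```text
t 6.05 at [621.1 281.4  56.6] [180.   -0.  104.3] gap 44.9 ff 30.0 F [ 0.3  0.1 -3.3]
[620, 283.5, 50, 104.3] slide [0.0076, -0.0019, 0.022] rot [0.0001, -0.0001, 0.0003]
[620, 283.5, 150, 104.3] slide [0.0077, -0.0018, -0.3113] rot [0.0001, -0.0001, 0.0003]
```

Emit:
{"op": "arm_command", "data": {"targets": [{"slide": [0, 0, 0.01], "rot": [0, 0, 0], "grip": 1}, {"slide": [0, 0, 0.018], "rot": [0, 0, 0], "grip": 1}, {"slide": [0, 0, 0.022], "rot": [0, 0, 0], "grip": 1}, {"slide": [0, 0, 0.022], "rot": [0, 0, 0], "grip": 1}]}}

```text
t: 6.45
eef_pos: [621.1, 281.9, 50.4]
ee_rot: [3.141, -0.0, 1.822]
force: [0.6, -1.0, -2.9]
finger_gap: 44.8
finger_force: 30.0
```

Still hanging, so I lower a little further.

Emit:
{"op": "arm_command", "data": {"targets": [{"slide": [0, 0, 0.005], "rot": [0, 0, 0], "grip": 1}, {"slide": [0, 0, 0.008], "rot": [0, 0, 0], "grip": 1}, {"slide": [0, 0, 0.008], "rot": [0, 0, 0], "grip": 1}]}}

```text
t: 6.75
eef_pos: [621.3, 282.0, 50.0]
ee_rot: [3.14, -0.0, 1.822]
force: [-6.5, -2.4, 9.9]
finger_gap: 44.8
finger_force: 30.0
```

Emit:
{"op": "arm_command", "data": {"targets": [{"slide": [0, 0, -0.003], "rot": [0, 0, 0], "grip": 0}, {"slide": [0, 0, -0.003], "rot": [0, 0, 0], "grip": 0}, {"slide": [0, 0, -0.003], "rot": [0, 0, 0], "grip": 0}, {"slide": [0, 0, -0.003], "rot": [0, 0, 0], "grip": 0}, {"slide": [0, 0, -0.003], "rot": [0, 0, 0], "grip": 0}, {"slide": [0, 0, -0.1], "rot": [0, 0, 0], "grip": 0}, {"slide": [0, 0, -0.25], "rot": [0, 0, 0], "grip": 0}, {"slide": [0, 0, -0.4], "rot": [0, 0, 0], "grip": 0}, {"slide": [0, 0, -0.4], "rot": [0, 0, 0], "grip": 0}]}}

```text
t: 7.65
eef_pos: [625.2, 283.3, 177.2]
ee_rot: [3.128, -0.002, 1.821]
force: [0.7, 0.1, 1.0]
finger_gap: 93.1
finger_force: 0.0
```

```bash
python3 -c "
from h import *
plan((652.4,120.7,170,100))
for n in('scene','top'):
    p,d=snap(n,n+'2');X=cloud(n,d.astype(float));ok=d>0
    for c in((652,121),(419,363),(411,258)):
        m=ok&(np.hypot(X[...,0]-c[0],X[...,1]-c[1])<28)&(X[...,2]>62)&(X[...,2]<75); q=X[m]; print(n,c,len(q),q.mean(0) if len(q) else '')
"
```

```text
t 7.65 at [625.2 283.3 177.2] [ 1.792e+02 -1.000e-01  1.044e+02] gap 93.1 ff 0.0 F [0.7 0.1 1. ]
[652.4, 120.7, 170, 100] slide [-0.5477, -0.0468, 0.0222] rot [0.0066, -0.0011, 0.0363]
scene (652, 121) 100 [653.27851611 119.62485288  68.36828455]
scene (419, 363) 49 [420.41382558 359.10142308  67.74933601]
scene (411, 258) 67 [412.46292361 257.19636904  68.29504854]
top (652, 121) 63 [651.53968799 121.83275471  67.48879174]
top (419, 363) 0 
top (411, 258) 0
```

View pics/scene2.png

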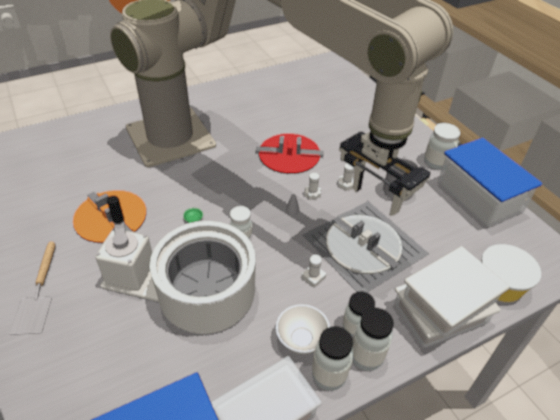

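The cover lies flat on the mat at pixel (365,243). The cutters haven't moved: (315,270), (314,186) and (347,177). Next is the near-mat cutter.

Emit:
{"op": "arm_command", "data": {"newtons": 20, "targets": [{"slide": [-0.15, -0.012, 0.02], "rot": [0, 0, 0.037], "grip": 0}, {"slide": [-0.3, -0.025, 0.02], "rot": [0, 0, 0.037], "grip": 0}, {"slide": [-0.42, -0.036, 0.02], "rot": [0, 0, 0.037], "grip": 0}, {"slide": [-0.51, -0.043, 0.02], "rot": [0, 0, 0.037], "grip": 0}, {"slide": [-0.548, -0.047, 0.02], "rot": [0, 0, 0.037], "grip": 0.3}, {"slide": [-0.548, -0.047, 0.02], "rot": [0, 0, 0.037], "grip": 0.3}, {"slide": [-0.548, -0.047, 0.02], "rot": [0, 0, 0.037], "grip": 0.3}]}}

```text
t: 8.45
eef_pos: [647.4, 120.0, 160.7]
ee_rot: [-3.141, -0.001, 1.744]
force: [-0.7, 0.1, -0.3]
finger_gap: 73.4
finger_force: 0.0
```

```bash
python3 -c "
from h import *
plan((652.4,120.7,100,100),(652.4,120.7,58,100))"
```

```text
t 8.45 at [647.4 120.  160.7] [-1.799e+02 -1.000e-01  9.990e+01] gap 73.4 ff 0.0 F [-0.7  0.1 -0.3]
[652.4, 120.7, 100, 100] slide [-0.0007, 0.0169, 0.2023] rot [-0.0005, -0.0006, -0.0006]
[652.4, 120.7, 58, 100] slide [-0.0008, 0.017, 0.3423] rot [-0.0005, -0.0006, -0.0006]
```

Emit:
{"op": "arm_command", "data": {"newtons": 20, "targets": [{"slide": [0, 0.017, 0.1], "rot": [0, 0, 0], "grip": 0.3}, {"slide": [0, 0.017, 0.2], "rot": [0, 0, 0], "grip": 0.3}, {"slide": [0, 0.017, 0.29], "rot": [0, 0, 0], "grip": 0.3}, {"slide": [0, 0.017, 0.34], "rot": [0, 0, 0], "grip": 0.3}, {"slide": [0, 0.017, 0.34], "rot": [0, 0, 0], "grip": 0.3}, {"slide": [0, 0.017, 0.34], "rot": [0, 0, 0], "grip": 1}, {"slide": [0, 0.017, 0.34], "rot": [0, 0, 0], "grip": 1}, {"slide": [0, 0.017, 0.34], "rot": [0, 0, 0], "grip": 1}, {"slide": [0, 0.017, 0.34], "rot": [0, 0, 0], "grip": 1}, {"slide": [0, 0.017, 0.34], "rot": [0, 0, 0], "grip": 1}]}}

```text
t: 9.45
eef_pos: [653.6, 119.9, 60.6]
ee_rot: [3.14, -0.0, 1.744]
force: [0.6, -0.8, 0.1]
finger_gap: 29.4
finger_force: 0.0
```

```bash
python3 -c "
from h import *
a=np.radians(80);x,y=585.4+42*np.cos(a),-113.3+42*np.sin(a);print(x,y)
plan((652.4,120.7,175,100),(x,y,175,80))"
```

```text
592.693223462011 -71.93807437348727
t 9.45 at [653.6 119.9  60.6] [179.9  -0.   99.9] gap 29.4 ff 0.0 F [ 0.6 -0.8  0.1]
[652.4, 120.7, 175, 100] slide [0.0035, -0.0029, -0.3814] rot [0.0009, -0.0002, -0.0008]
[np.float64(592.693223462011), np.float64(-71.93807437348727), 175, 80] slide [-0.5948, -0.3095, -0.3821] rot [0.0008, -0.0003, 0.1659]
```

Emit:
{"op": "arm_command", "data": {"newtons": 25, "targets": [{"slide": [0, 0, 0], "rot": [0, 0, 0], "grip": 1}, {"slide": [0, 0, 0], "rot": [0, 0, 0], "grip": 1}, {"slide": [0, 0, 0], "rot": [0, 0, 0], "grip": 1}, {"slide": [0, 0, -0.05], "rot": [0, 0, 0], "grip": 1}, {"slide": [0, 0, -0.15], "rot": [0, 0, 0], "grip": 1}, {"slide": [0, 0, -0.25], "rot": [0, 0, 0], "grip": 1}, {"slide": [0, 0, -0.35], "rot": [0, 0, 0], "grip": 1}, {"slide": [0, 0, -0.4], "rot": [0, 0, 0], "grip": 1}, {"slide": [0, 0, -0.4], "rot": [0, 0, 0], "grip": 1}]}}

```text
t: 10.35
eef_pos: [654.9, 120.2, 183.6]
ee_rot: [3.135, -0.0, 1.744]
force: [0.7, -0.1, -0.4]
finger_gap: 25.4
finger_force: 25.0
```

```bash
python3 -c "
from h import *
plan((592.7,-71.9,181,80))"
```

```text
t 10.35 at [654.9 120.2 183.6] [179.6  -0.   99.9] gap 25.4 ff 25.0 F [ 0.7 -0.1 -0.4]
[592.7, -71.9, 181, 80] slide [-0.5949, -0.3146, 0.0066] rot [0.003, -0.0006, 0.166]
```

Emit:
{"op": "arm_command", "data": {"targets": [{"slide": [-0.06, -0.03, -0.08], "rot": [0, 0, 0.02], "grip": 1}, {"slide": [-0.18, -0.1, -0.1], "rot": [0, 0, 0.06], "grip": 1}, {"slide": [-0.3, -0.16, -0.1], "rot": [0, 0, 0.1], "grip": 1}, {"slide": [-0.42, -0.22, -0.1], "rot": [0, 0, 0.14], "grip": 1}, {"slide": [-0.52, -0.28, -0.1], "rot": [0, 0, 0.166], "grip": 1}, {"slide": [-0.58, -0.31, -0.1], "rot": [0, 0, 0.166], "grip": 1}, {"slide": [-0.595, -0.315, -0.1], "rot": [0, 0, 0.166], "grip": 1}, {"slide": [-0.595, -0.315, -0.1], "rot": [0, 0, 0.166], "grip": 1}, {"slide": [-0.595, -0.315, -0.1], "rot": [0, 0, 0.166], "grip": 1}]}}

```text
t: 11.25
eef_pos: [590.7, -71.2, 208.7]
ee_rot: [-3.141, -0.001, 1.397]
force: [1.0, 0.6, -0.8]
finger_gap: 25.5
finger_force: 25.0
```

```bash
python3 -c "
from h import *
plan((592.7,-71.9,92,80),(592.7,-71.9,88.6,80))"
```

```text
t 11.25 at [590.7 -71.2 208.7] [-1.8e+02 -1.0e-01  8.0e+01] gap 25.5 ff 25.0 F [ 1.   0.6 -0.8]
[592.7, -71.9, 92, 80] slide [-0.0015, 0.0074, 0.3891] rot [-0.0004, -0.0006, 0.0003]
[592.7, -71.9, 88.6, 80] slide [-0.0015, 0.0074, 0.4004] rot [-0.0004, -0.0006, 0.0003]
```

Emit:
{"op": "arm_command", "data": {"targets": [{"slide": [0, 0.007, 0.08], "rot": [0, 0, 0], "grip": 1}, {"slide": [0, 0.007, 0.17], "rot": [0, 0, 0], "grip": 1}, {"slide": [0, 0.007, 0.26], "rot": [0, 0, 0], "grip": 1}, {"slide": [0, 0.007, 0.33], "rot": [0, 0, 0], "grip": 1}, {"slide": [0, 0.007, 0.37], "rot": [0, 0, 0], "grip": 1}, {"slide": [0, 0.007, 0.39], "rot": [0, 0, 0], "grip": 1}, {"slide": [0, 0.007, 0.397], "rot": [0, 0, 0], "grip": 1}, {"slide": [0, 0.007, 0.397], "rot": [0, 0, 0], "grip": 1}, {"slide": [0, 0.007, 0.397], "rot": [0, 0, 0], "grip": 1}]}}

```text
t: 12.15
eef_pos: [593.8, -72.6, 91.9]
ee_rot: [3.139, -0.001, 1.396]
force: [0.2, -0.1, -0.6]
finger_gap: 25.5
finger_force: 25.0
```

Emit:
{"op": "arm_command", "data": {"targets": [{"slide": [0, 0, 0.006], "rot": [0, 0, 0], "grip": 1}, {"slide": [0, 0, 0.01], "rot": [0, 0, 0], "grip": 1}, {"slide": [0, 0, 0.01], "rot": [0, 0, 0], "grip": 1}]}}

```text
t: 12.45
eef_pos: [593.3, -72.7, 88.1]
ee_rot: [3.14, -0.001, 1.396]
force: [0.5, -0.2, 1.9]
finger_gap: 25.5
finger_force: 25.0
```

Touchdown. I release with a small opening and retreat upwards.

Emit:
{"op": "arm_command", "data": {"targets": [{"slide": [0, 0, 0], "rot": [0, 0, 0], "grip": 0.55}, {"slide": [0, 0, 0], "rot": [0, 0, 0], "grip": 0.55}, {"slide": [0, 0, 0], "rot": [0, 0, 0], "grip": 0.55}, {"slide": [0, 0, -0.06], "rot": [0, 0, 0], "grip": 0.55}, {"slide": [0, 0, -0.15], "rot": [0, 0, 0], "grip": 0.55}, {"slide": [0, 0, -0.28], "rot": [0, 0, 0], "grip": 0.55}, {"slide": [0, 0, -0.42], "rot": [0, 0, 0], "grip": 0.55}, {"slide": [0, 0, -0.5], "rot": [0, 0, 0], "grip": 0.4}, {"slide": [0, 0, -0.5], "rot": [0, 0, 0], "grip": 0.3}]}}

```text
t: 13.35
eef_pos: [595.2, -73.1, 243.1]
ee_rot: [3.133, -0.0, 1.396]
force: [0.7, -0.1, 0.8]
finger_gap: 53.3
finger_force: 0.0
```

```bash
python3 -c "
from h import *
plan((411.6,100,200,110),(411.6,258.5,130,123))
for n in('scene','top'):
    p,d=snap(n,n+'3');X=cloud(n,d.astype(float));ok=d>0
    for c in((419,363),(411,258)):
        m=ok&(np.hypot(X[...,0]-c[0],X[...,1]-c[1])<45)&(X[...,2]>62)&(X[...,2]<75); q=X[m]; print(n,c,len(q),q.mean(0) if len(q) else '')
"
```

```text
t 13.35 at [595.2 -73.1 243.1] [179.5  -0.   80. ] gap 53.3 ff 0.0 F [ 0.7 -0.1  0.8]
[411.6, 100, 200, 110] slide [0.4619, -0.704, 0.1375] rot [0.0042, 0.0009, -0.25]
[411.6, 258.5, 130, 123] slide [0.9821, -0.7978, 0.3702] rot [0.0041, 0.0014, -0.3583]
scene (419, 363) 62 [419.04564918 361.21856229  68.6781133 ]
scene (411, 258) 65 [412.61011551 257.26886849  68.45514407]
top (419, 363) 70 [418.15575066 363.72675697  67.47910922]
top (411, 258) 65 [410.96998255 259.93561844  67.48990682]
```

View pics/scene3.png

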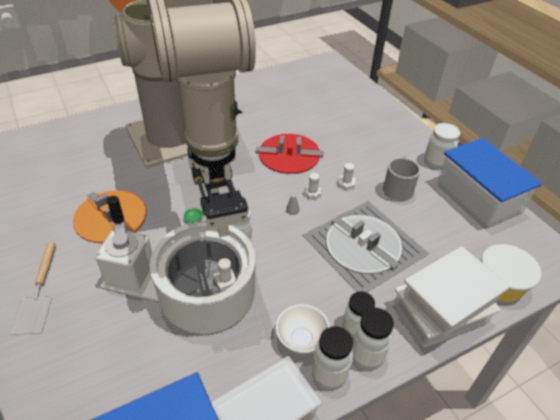

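The first cutter stands in the basket at pixel (225,272), and the other two haven't moved.

```bash
python3 -c "
from h import *
plan((411.7,258.6,150,90))"
```

```text
t 13.45 at [593.  -72.7 237.8] [179.9  -0.   80. ] gap 61.0 ff 0.0 F [-0.  -0.2 -1.3]
[411.7, 258.6, 150, 90] slide [0.9823, -0.7874, 0.2921] rot [0.0007, -0.0002, -0.0834]
```

Emit:
{"op": "arm_command", "data": {"newtons": 25, "targets": [{"slide": [0.12, -0.1, 0], "rot": [0, 0, -0.02], "grip": 0.3}, {"slide": [0.25, -0.2, 0.0], "rot": [0, 0, -0.04], "grip": 0.3}, {"slide": [0.37, -0.3, 0.05], "rot": [0, 0, -0.06], "grip": 0.3}, {"slide": [0.5, -0.4, 0.1], "rot": [0, 0, -0.083], "grip": 0.3}, {"slide": [0.62, -0.5, 0.15], "rot": [0, 0, -0.083], "grip": 0.3}, {"slide": [0.74, -0.6, 0.2], "rot": [0, 0, -0.083], "grip": 0.3}, {"slide": [0.86, -0.69, 0.25], "rot": [0, 0, -0.083], "grip": 0.3}, {"slide": [0.95, -0.76, 0.29], "rot": [0, 0, -0.083], "grip": 0.3}, {"slide": [0.982, -0.787, 0.292], "rot": [0, 0, -0.083], "grip": 0.3}, {"slide": [0.982, -0.787, 0.292], "rot": [0, 0, -0.083], "grip": 0.3}]}}

```text
t: 14.45
eef_pos: [409.7, 259.0, 148.2]
ee_rot: [-3.139, 0.001, 1.573]
force: [0.5, 0.4, 1.0]
finger_gap: 65.2
finger_force: 0.0
```

Emit:
{"op": "arm_command", "data": {"targets": [{"slide": [0, 0, 0], "rot": [0, 0, 0], "grip": 0.3}, {"slide": [0, 0, 0], "rot": [0, 0, 0], "grip": 0.3}]}}

```text
t: 14.65
eef_pos: [412.5, 257.5, 150.3]
ee_rot: [3.14, -0.0, 1.569]
force: [0.4, -0.2, -0.7]
finger_gap: 64.7
finger_force: 0.0
```

```bash
python3 -c "
from h import *
p,d=snap('scene','s4');X=cloud('scene',d.astype(float));ok=d>0
for c in((419,363),(411,258)):
        m=ok&(np.hypot(X[...,0]-c[0],X[...,1]-c[1])<45)&(X[...,2]>62)&(X[...,2]<72); q=X[m]; print(c,len(q),q.mean(0) if len(q) else '')
plan((411.7,258.6,60,90))"
```

```text
(419, 363) 57 [419.26762803 361.4387083   68.04288052]
(411, 258) 64 [412.8398796  257.40268148  68.51110538]
t 14.7 at [412.6 257.5 150.5] [179.9  -0.   89.9] gap 64.9 ff 0.0 F [-0.  -0.9 -0.2]
[411.7, 258.6, 60, 90] slide [0.0034, -0.0033, 0.3015] rot [0.0007, -0.0003, -0.0012]
```

Emit:
{"op": "arm_command", "data": {"newtons": 25, "targets": [{"slide": [0.003, -0.003, 0.1], "rot": [0, 0, 0], "grip": 0.3}, {"slide": [0.003, -0.003, 0.2], "rot": [0, 0, 0], "grip": 0.3}, {"slide": [0.003, -0.003, 0.27], "rot": [0, 0, 0], "grip": 0.3}, {"slide": [0.003, -0.003, 0.3], "rot": [0, 0, 0], "grip": 0.3}, {"slide": [0.003, -0.003, 0.3], "rot": [0, 0, 0], "grip": 1}, {"slide": [0.003, -0.003, 0.3], "rot": [0, 0, 0], "grip": 1}, {"slide": [0.003, -0.003, 0.3], "rot": [0, 0, 0], "grip": 1}, {"slide": [0.003, -0.003, 0.3], "rot": [0, 0, 0], "grip": 1}, {"slide": [0.003, -0.003, 0.3], "rot": [0, 0, 0], "grip": 1}, {"slide": [0.003, -0.003, 0.3], "rot": [0, 0, 0], "grip": 1}]}}

```text
t: 15.7
eef_pos: [411.0, 259.8, 60.6]
ee_rot: [3.14, -0.001, 1.57]
force: [-0.6, -0.1, 3.0]
finger_gap: 25.5
finger_force: 25.0
```

Emit:
{"op": "arm_command", "data": {"targets": [{"slide": [0, 0, 0], "rot": [0, 0, 0], "grip": 1}, {"slide": [0, 0, 0], "rot": [0, 0, 0], "grip": 1}]}}

```text
t: 15.9
eef_pos: [411.1, 259.7, 60.6]
ee_rot: [3.14, -0.001, 1.57]
force: [-2.0, 0.1, 5.7]
finger_gap: 25.3
finger_force: 25.0
```

```bash
python3 -c "
from h import *
a=np.radians(200);x,y=585.4+42*np.cos(a),-113.3+42*np.sin(a);print(x,y)
plan((412,258,210,90))"
```

```text
545.9329099269918 -127.66484601967808
t 15.9 at [411.1 259.7  60.6] [ 1.799e+02 -1.000e-01  9.000e+01] gap 25.3 ff 25.0 F [-2.   0.1  5.7]
[412, 258, 210, 90] slide [-0.0053, 0.0038, -0.4978] rot [0.0007, -0.0005, -0.0003]
```

Emit:
{"op": "arm_command", "data": {"targets": [{"slide": [0, 0, -0.05], "rot": [0, 0, 0], "grip": 1}, {"slide": [0, 0, -0.15], "rot": [0, 0, 0], "grip": 1}, {"slide": [0, 0, -0.25], "rot": [0, 0, 0], "grip": 1}, {"slide": [0, 0, -0.35], "rot": [0, 0, 0], "grip": 1}, {"slide": [0, 0, -0.45], "rot": [0, 0, 0], "grip": 1}, {"slide": [0, 0, -0.5], "rot": [0, 0, 0], "grip": 1}, {"slide": [0, 0, -0.5], "rot": [0, 0, 0], "grip": 1}]}}

```text
t: 16.6
eef_pos: [411.7, 260.1, 212.1]
ee_rot: [3.137, -0.002, 1.57]
force: [0.2, -0.1, -0.4]
finger_gap: 25.5
finger_force: 25.0
```

```bash
python3 -c "
from h import *
plan((500,0,210,50),(545.9,-127.7,210,20))"
```

```text
t 16.6 at [411.7 260.1 212.1] [ 1.798e+02 -1.000e-01  9.000e+01] gap 25.5 ff 25.0 F [ 0.2 -0.1 -0.4]
[500, 0, 210, 50] slide [-0.8667, 0.2948, 0.0063] rot [0.0015, -0.0018, 0.333]
[545.9, -127.7, 210, 20] slide [-1.2923, 0.448, 0.0059] rot [0.001, -0.0022, 0.583]
```

Emit:
{"op": "arm_command", "data": {"targets": [{"slide": [-0.06, 0.02, 0], "rot": [0, 0, 0.03], "grip": 1}, {"slide": [-0.18, 0.06, 0], "rot": [0, 0, 0.08], "grip": 1}, {"slide": [-0.3, 0.1, 0], "rot": [0, 0, 0.13], "grip": 1}, {"slide": [-0.42, 0.14, 0], "rot": [0, 0, 0.18], "grip": 1}, {"slide": [-0.54, 0.18, 0], "rot": [0, 0, 0.23], "grip": 1}, {"slide": [-0.66, 0.22, 0], "rot": [0, 0, 0.28], "grip": 1}, {"slide": [-0.78, 0.27, 0], "rot": [0, 0, 0.33], "grip": 1}, {"slide": [-0.88, 0.3, 0], "rot": [0, 0, 0.38], "grip": 1}, {"slide": [-0.95, 0.33, 0], "rot": [0, 0, 0.43], "grip": 1}, {"slide": [-0.98, 0.34, 0], "rot": [0, 0, 0.48], "grip": 1}]}}

```text
t: 17.6
eef_pos: [511.8, -36.6, 207.1]
ee_rot: [-3.14, 0.002, 0.558]
force: [0.4, -0.0, -0.6]
finger_gap: 25.4
finger_force: 25.0
```

```bash
python3 -c "
from h import *
plan((545.9,-127.7,210,20))"
```

```text
t 17.6 at [511.8 -36.6 207.1] [-1.799e+02  1.000e-01  3.200e+01] gap 25.4 ff 25.0 F [ 0.4 -0.  -0.6]
[545.9, -127.7, 210, 20] slide [-0.0643, 0.3177, -0.0101] rot [-0.0009, 0.0011, 0.0999]
```

Emit:
{"op": "arm_command", "data": {"targets": [{"slide": [-0.02, 0.1, -0.01], "rot": [0, 0, 0.05], "grip": 1}, {"slide": [-0.04, 0.2, -0.01], "rot": [0, 0, 0.1], "grip": 1}, {"slide": [-0.06, 0.28, -0.01], "rot": [0, 0, 0.1], "grip": 1}, {"slide": [-0.064, 0.318, -0.01], "rot": [0, 0, 0.1], "grip": 1}, {"slide": [-0.064, 0.318, -0.01], "rot": [0, 0, 0.1], "grip": 1}, {"slide": [-0.064, 0.318, -0.01], "rot": [0, 0, 0.1], "grip": 1}]}}

```text
t: 18.2
eef_pos: [546.6, -124.7, 211.7]
ee_rot: [-3.14, 0.001, 0.356]
force: [0.1, 0.7, -1.0]
finger_gap: 25.6
finger_force: 25.0
```

```bash
python3 -c "
from h import *
plan((545.9,-127.7,92,20),(545.9,-127.7,88,20))"
```

```text
t 18.2 at [ 546.6 -124.7  211.7] [-179.9    0.    20.4] gap 25.6 ff 25.0 F [ 0.1  0.7 -1. ]
[545.9, -127.7, 92, 20] slide [-0.0054, 0.0095, 0.3989] rot [-0.001, 0.0004, 0.0031]
[545.9, -127.7, 88, 20] slide [-0.0054, 0.0095, 0.4122] rot [-0.001, 0.0004, 0.0031]
```

Emit:
{"op": "arm_command", "data": {"targets": [{"slide": [-0.004, 0.006, 0.08], "rot": [0, 0, 0], "grip": 1}, {"slide": [-0.004, 0.006, 0.17], "rot": [0, 0, 0], "grip": 1}, {"slide": [-0.004, 0.006, 0.26], "rot": [0, 0, 0], "grip": 1}, {"slide": [-0.004, 0.006, 0.33], "rot": [0, 0, 0], "grip": 1}, {"slide": [-0.004, 0.006, 0.37], "rot": [0, 0, 0], "grip": 1}, {"slide": [-0.004, 0.006, 0.395], "rot": [0, 0, 0], "grip": 1}, {"slide": [-0.004, 0.006, 0.4], "rot": [0, 0, 0], "grip": 1}, {"slide": [-0.004, 0.006, 0.4], "rot": [0, 0, 0], "grip": 1}]}}

```text
t: 19.0
eef_pos: [547.3, -127.4, 93.7]
ee_rot: [3.141, -0.002, 0.356]
force: [-0.0, 0.2, -0.7]
finger_gap: 25.0
finger_force: 25.0
```

Emit:
{"op": "arm_command", "data": {"targets": [{"slide": [0, 0, 0.006], "rot": [0, 0, 0], "grip": 1}, {"slide": [0, 0, 0.012], "rot": [0, 0, 0], "grip": 1}, {"slide": [0, 0, 0.016], "rot": [0, 0, 0], "grip": 1}, {"slide": [0, 0, 0.016], "rot": [0, 0, 0], "grip": 1}]}}

```text
t: 19.4
eef_pos: [547.2, -127.8, 88.7]
ee_rot: [3.141, -0.001, 0.355]
force: [0.7, 0.6, 3.4]
finger_gap: 25.5
finger_force: 25.0
```

Emit:
{"op": "arm_command", "data": {"targets": [{"slide": [0, 0, 0], "rot": [0, 0, 0], "grip": 0.55}, {"slide": [0, 0, 0], "rot": [0, 0, 0], "grip": 0.55}, {"slide": [0, 0, 0], "rot": [0, 0, 0], "grip": 0.55}, {"slide": [0, 0, -0.06], "rot": [0, 0, 0], "grip": 0.55}, {"slide": [0, 0, -0.15], "rot": [0, 0, 0], "grip": 0.55}, {"slide": [0, 0, -0.28], "rot": [0, 0, 0], "grip": 0.55}, {"slide": [0, 0, -0.42], "rot": [0, 0, 0], "grip": 0.55}, {"slide": [0, 0, -0.45], "rot": [0, 0, 0], "grip": 0.4}, {"slide": [0, 0, -0.45], "rot": [0, 0, 0], "grip": 0.3}]}}

```text
t: 20.3
eef_pos: [548.1, -128.1, 225.6]
ee_rot: [3.139, -0.004, 0.355]
force: [0.2, -1.3, -0.3]
finger_gap: 53.6
finger_force: 0.0
```

```bash
python3 -c "
from h import *
p,d=snap('scene','s5');X=cloud('scene',d.astype(float));ok=d>0
for c in((419,363),(585,-113)):
        m=ok&(np.hypot(X[...,0]-c[0],X[...,1]-c[1])<60)&(X[...,2]>62)&(X[...,2]<75); q=X[m]; print(c,len(q),q.mean(0) if len(q) else '')
cv2.imwrite('pics/s5c.png',cv2.resize(p[80:340,60:460,::-1],(800,520)))
plan((418.6,200,210,60),(418.6,362.4,150,90))"
```

```text
(419, 363) 66 [419.79789464 360.93624177  68.54108252]
(585, -113) 82 [ 579.67329152 -102.63800305   68.5690766 ]
t 20.35 at [ 546.9 -127.7  223.2] [ 1.80e+02 -1.00e-01  2.04e+01] gap 57.6 ff 0.0 F [-0.1  0.3 -0.5]
[418.6, 200, 210, 60] slide [-0.021, -1.1729, 0.0436] rot [0.0004, -0.0006, -0.3303]
[418.6, 362.4, 150, 90] slide [0.167, -1.6805, 0.2437] rot [0.0006, -0.0005, -0.5803]
```

View pics/s5c.png

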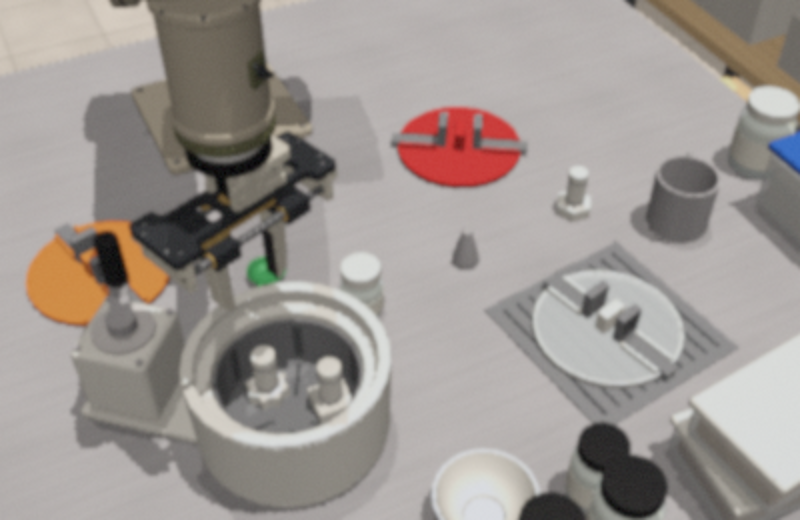

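Both cutters stand in the basket, at crop (263,368) and (329,378). The third is at (577,190). Next I fetch it.

Emit:
{"op": "arm_command", "data": {"targets": [{"slide": [0.02, -0.12, 0], "rot": [0, 0, -0.04], "grip": 0.3}, {"slide": [0.03, -0.28, 0], "rot": [0, 0, -0.1], "grip": 0.3}, {"slide": [0.05, -0.43, 0], "rot": [0, 0, -0.16], "grip": 0.3}, {"slide": [0.07, -0.58, 0], "rot": [0, 0, -0.22], "grip": 0.3}, {"slide": [0.08, -0.73, 0], "rot": [0, 0, -0.28], "grip": 0.3}, {"slide": [0.1, -0.85, 0], "rot": [0, 0, -0.34], "grip": 0.3}, {"slide": [0.1, -0.94, 0], "rot": [0, 0, -0.4], "grip": 0.3}, {"slide": [0.1, -0.99, 0], "rot": [0, 0, -0.46], "grip": 0.3}, {"slide": [0.1, -0.99, 0], "rot": [0, 0, -0.52], "grip": 0.3}]}}

```text
t: 21.25
eef_pos: [469.3, 162.9, 220.2]
ee_rot: [-3.137, 0.0, 1.452]
force: [-0.2, 0.2, -0.5]
finger_gap: 65.2
finger_force: 0.0
```

```bash
python3 -c "
from h import *
plan((418.6,362.4,150,90))"
```

```text
t 21.25 at [469.3 162.9 220.2] [-179.8    0.    83.2] gap 65.2 ff 0.0 F [-0.2  0.2 -0.5]
[418.6, 362.4, 150, 90] slide [0.6403, -0.2454, 0.2348] rot [-0.002, 0.0001, -0.0566]
```

Emit:
{"op": "arm_command", "data": {"targets": [{"slide": [0.15, -0.06, 0.05], "rot": [0, 0, -0.05], "grip": 0.3}, {"slide": [0.3, -0.12, 0.1], "rot": [0, 0, -0.056], "grip": 0.3}, {"slide": [0.45, -0.17, 0.15], "rot": [0, 0, -0.056], "grip": 0.3}, {"slide": [0.57, -0.22, 0.2], "rot": [0, 0, -0.056], "grip": 0.3}, {"slide": [0.63, -0.243, 0.22], "rot": [0, 0, -0.056], "grip": 0.3}, {"slide": [0.64, -0.245, 0.23], "rot": [0, 0, -0.056], "grip": 0.3}, {"slide": [0.64, -0.245, 0.23], "rot": [0, 0, -0.056], "grip": 0.3}, {"slide": [0.64, -0.245, 0.23], "rot": [0, 0, -0.056], "grip": 0.3}]}}

```text
t: 22.05
eef_pos: [422.8, 359.8, 153.5]
ee_rot: [-3.141, 0.001, 1.561]
force: [0.2, 0.5, 0.7]
finger_gap: 65.0
finger_force: 0.0
```

```bash
python3 -c "
from h import *
p,d=snap('scene','s6');X=cloud('scene',d.astype(float));ok=d>0
for c in((419,363),(585,-113)):
        m=ok&(np.hypot(X[...,0]-c[0],X[...,1]-c[1])<60)&(X[...,2]>62)&(X[...,2]<75); q=X[m]; print(c,len(q),q.mean(0) if len(q) else '')
plan((418.6,362.9,60,90))"
```

```text
(419, 363) 63 [419.45140539 361.36145354  68.73644064]
(585, -113) 91 [ 580.78293451 -101.19347928   68.86437475]
t 22.1 at [423.2 359.9 154.1] [180.    0.   89.4] gap 65.4 ff 0.0 F [-0.3 -0.6  1.1]
[418.6, 362.9, 60, 90] slide [0.01, -0.0155, 0.3135] rot [0.0001, 0.0, -0.0049]
```

Emit:
{"op": "arm_command", "data": {"newtons": 25, "targets": [{"slide": [0.008, -0.014, 0.1], "rot": [0, 0, 0], "grip": 0.3}, {"slide": [0.008, -0.014, 0.2], "rot": [0, 0, 0], "grip": 0.3}, {"slide": [0.008, -0.014, 0.28], "rot": [0, 0, 0], "grip": 0.3}, {"slide": [0.008, -0.014, 0.31], "rot": [0, 0, 0], "grip": 0.3}, {"slide": [0.008, -0.014, 0.31], "rot": [0, 0, 0], "grip": 1}, {"slide": [0.008, -0.014, 0.31], "rot": [0, 0, 0], "grip": 1}, {"slide": [0.008, -0.014, 0.31], "rot": [0, 0, 0], "grip": 1}, {"slide": [0.008, -0.014, 0.31], "rot": [0, 0, 0], "grip": 1}, {"slide": [0.008, -0.014, 0.31], "rot": [0, 0, 0], "grip": 1}, {"slide": [0.008, -0.014, 0.31], "rot": [0, 0, 0], "grip": 1}]}}

```text
t: 23.1
eef_pos: [419.0, 363.9, 61.9]
ee_rot: [3.14, -0.001, 1.562]
force: [-0.9, -0.7, 2.9]
finger_gap: 25.6
finger_force: 25.0
```

Emit:
{"op": "arm_command", "data": {"targets": [{"slide": [0, 0, 0], "rot": [0, 0, 0], "grip": 1}, {"slide": [0, 0, -0.05], "rot": [0, 0, 0], "grip": 1}, {"slide": [0, 0, -0.15], "rot": [0, 0, 0], "grip": 1}, {"slide": [0, 0, -0.25], "rot": [0, 0, 0], "grip": 1}, {"slide": [0, 0, -0.35], "rot": [0, 0, 0], "grip": 1}, {"slide": [0, 0, -0.45], "rot": [0, 0, 0], "grip": 1}, {"slide": [0, 0, -0.5], "rot": [0, 0, 0], "grip": 1}, {"slide": [0, 0, -0.5], "rot": [0, 0, 0], "grip": 1}]}}

```text
t: 23.9
eef_pos: [419.9, 364.4, 214.5]
ee_rot: [3.137, -0.004, 1.562]
force: [0.5, 0.1, -0.9]
finger_gap: 25.8
finger_force: 25.0
```

```bash
python3 -c "
from h import *
a=np.radians(320);x,y=585.4+42*np.cos(a),-113.3+42*np.sin(a);print(x,y)
plan((470,180,215,110),(x,y,212,140))"
```

```text
617.573866610997 -140.29707960683467
t 23.9 at [419.9 364.4 214.5] [179.7  -0.2  89.5] gap 25.8 ff 25.0 F [ 0.5  0.1 -0.9]
[470, 180, 215, 110] slide [-0.6131, 0.1727, -0.003] rot [0.0025, -0.0013, -0.171]
[np.float64(617.573866610997), np.float64(-140.29707960683467), 212, 140] slide [-1.6763, 0.6741, 0.0055] rot [0.0029, -0.0006, -0.421]
```

Emit:
{"op": "arm_command", "data": {"targets": [{"slide": [-0.06, 0.02, 0], "rot": [0, 0, -0.02], "grip": 1}, {"slide": [-0.18, 0.07, 0], "rot": [0, 0, -0.06], "grip": 1}, {"slide": [-0.3, 0.12, 0], "rot": [0, 0, -0.1], "grip": 1}, {"slide": [-0.42, 0.17, 0], "rot": [0, 0, -0.14], "grip": 1}, {"slide": [-0.54, 0.22, 0], "rot": [0, 0, -0.18], "grip": 1}, {"slide": [-0.66, 0.26, 0], "rot": [0, 0, -0.22], "grip": 1}, {"slide": [-0.78, 0.31, 0], "rot": [0, 0, -0.26], "grip": 1}, {"slide": [-0.88, 0.35, 0], "rot": [0, 0, -0.3], "grip": 1}, {"slide": [-0.95, 0.38, 0], "rot": [0, 0, -0.34], "grip": 1}, {"slide": [-0.97, 0.39, 0], "rot": [0, 0, -0.36], "grip": 1}]}}

```text
t: 24.9
eef_pos: [532.5, 68.9, 208.8]
ee_rot: [-3.139, -0.002, 2.316]
force: [-0.4, 0.4, -0.6]
finger_gap: 25.3
finger_force: 25.0
```

```bash
python3 -c "
from h import *
plan((617.6,-140.3,212,140))"
```

```text
t 24.9 at [532.5  68.9 208.8] [-1.799e+02 -1.000e-01  1.327e+02] gap 25.3 ff 25.0 F [-0.4  0.4 -0.6]
[617.6, -140.3, 212, 140] slide [-0.7046, -0.2648, -0.0112] rot [-0.001, -0.0009, -0.0607]
```

Emit:
{"op": "arm_command", "data": {"targets": [{"slide": [-0.1, -0.04, -0.01], "rot": [0, 0, -0.02], "grip": 1}, {"slide": [-0.22, -0.08, -0.01], "rot": [0, 0, -0.04], "grip": 1}, {"slide": [-0.34, -0.13, -0.01], "rot": [0, 0, -0.06], "grip": 1}, {"slide": [-0.46, -0.17, -0.01], "rot": [0, 0, -0.06], "grip": 1}, {"slide": [-0.57, -0.21, -0.01], "rot": [0, 0, -0.06], "grip": 1}, {"slide": [-0.66, -0.25, -0.01], "rot": [0, 0, -0.06], "grip": 1}, {"slide": [-0.7, -0.265, -0.01], "rot": [0, 0, -0.06], "grip": 1}, {"slide": [-0.7, -0.265, -0.01], "rot": [0, 0, -0.06], "grip": 1}, {"slide": [-0.7, -0.265, -0.01], "rot": [0, 0, -0.06], "grip": 1}]}}

```text
t: 25.8
eef_pos: [616.2, -135.9, 212.9]
ee_rot: [3.141, -0.002, 2.441]
force: [0.1, 0.8, -0.3]
finger_gap: 25.3
finger_force: 25.0
```

```bash
python3 -c "
from h import *
plan((617.6,-140.3,94,140))"
```

```text
t 25.8 at [ 616.2 -135.9  212.9] [ 1.800e+02 -1.000e-01  1.399e+02] gap 25.3 ff 25.0 F [ 0.1  0.8 -0.3]
[617.6, -140.3, 94, 140] slide [-0.0138, -0.0084, 0.3962] rot [0.0002, -0.001, -0.001]
```

Emit:
{"op": "arm_command", "data": {"targets": [{"slide": [-0.01, -0.006, 0.08], "rot": [0, 0, 0], "grip": 1}, {"slide": [-0.01, -0.006, 0.17], "rot": [0, 0, 0], "grip": 1}, {"slide": [-0.01, -0.006, 0.26], "rot": [0, 0, 0], "grip": 1}, {"slide": [-0.01, -0.006, 0.33], "rot": [0, 0, 0], "grip": 1}, {"slide": [-0.01, -0.006, 0.37], "rot": [0, 0, 0], "grip": 1}, {"slide": [-0.01, -0.006, 0.395], "rot": [0, 0, 0], "grip": 1}, {"slide": [-0.01, -0.006, 0.405], "rot": [0, 0, 0], "grip": 1}, {"slide": [-0.01, -0.006, 0.405], "rot": [0, 0, 0], "grip": 1}]}}

```text
t: 26.6
eef_pos: [618.4, -139.9, 93.2]
ee_rot: [3.141, 0.001, 2.442]
force: [0.9, -0.9, -1.0]
finger_gap: 25.6
finger_force: 25.0
```

Emit:
{"op": "arm_command", "data": {"targets": [{"slide": [0, 0, 0.006], "rot": [0, 0, 0], "grip": 1}, {"slide": [0, 0, 0.011], "rot": [0, 0, 0], "grip": 1}, {"slide": [0, 0, 0.011], "rot": [0, 0, 0], "grip": 1}]}}

```text
t: 26.9
eef_pos: [618.6, -140.4, 90.0]
ee_rot: [3.14, 0.001, 2.441]
force: [1.8, -0.1, 0.7]
finger_gap: 25.5
finger_force: 25.0
```

Touchdown at about 90 mm, as expected. I release.

Emit:
{"op": "arm_command", "data": {"targets": [{"slide": [0, 0, 0.002], "rot": [0, 0, 0], "grip": 0.55}, {"slide": [0, 0, 0.002], "rot": [0, 0, 0], "grip": 0.55}, {"slide": [0, 0, 0.002], "rot": [0, 0, 0], "grip": 0.55}, {"slide": [0, 0, -0.06], "rot": [0, 0, 0], "grip": 0.55}, {"slide": [0, 0, -0.15], "rot": [0, 0, 0], "grip": 0.55}, {"slide": [0, 0, -0.28], "rot": [0, 0, 0], "grip": 0.55}, {"slide": [0, 0, -0.42], "rot": [0, 0, 0], "grip": 0.55}, {"slide": [0, 0, -0.45], "rot": [0, 0, 0], "grip": 0.4}, {"slide": [0, 0, -0.45], "rot": [0, 0, 0], "grip": 0}]}}

```text
t: 27.8
eef_pos: [619.4, -140.6, 227.2]
ee_rot: [3.139, 0.005, 2.441]
force: [-0.3, 0.6, 0.3]
finger_gap: 53.3
finger_force: 0.0
```

```bash
python3 -c "
from h import *
p,d=snap('scene','s7')
from numpy import *
X=cloud('scene',d.astype(float));ok=d>0
m=ok&(hypot(X[...,0]-620,X[...,1]-283)<70)&(X[...,2]>46)&(X[...,2]<60); q=X[m][:,:2]
a=q[q[:,0]>621];b=q[q[:,0]<621];print(len(a),len(b),(a.mean(0)+b.mean(0))/2,a.mean(0)-b.mean(0))
cv2.imwrite('pics/s7c.png',cv2.resize(p[80:340,60:460,::-1],(800,520)))
plan((620,283,200,104.3))"
```

```text
85 78 [622.4182798  278.00891176] [48.54017573 12.07060163]
t 27.85 at [ 618.3 -140.3  224.6] [1.799e+02 1.000e-01 1.399e+02] gap 57.3 ff 0.0 F [-0.1 -1.1 -0.8]
[620, 283, 200, 104.3] slide [0.905, 1.0826, 0.0823] rot [0.0007, 0.0003, 0.2965]
```

View pics/s7c.png

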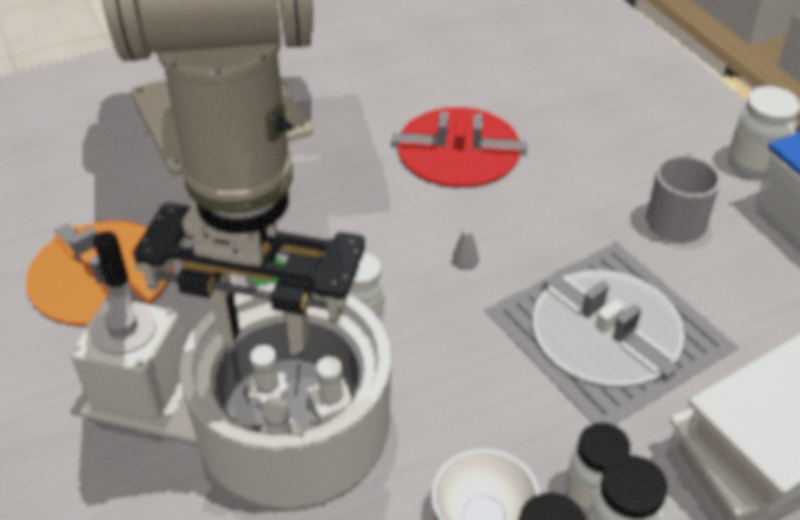

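All three cutters stand in the basket, at crop (263,368), (329,378) and (275,412). The cover is unmoved at (608,320). I'll go back for it.

Emit:
{"op": "arm_command", "data": {"newtons": 30, "targets": [{"slide": [0.11, 0.13, 0], "rot": [0, 0, 0.04], "grip": 0}, {"slide": [0.22, 0.26, 0], "rot": [0, 0, 0.1], "grip": 0}, {"slide": [0.33, 0.39, 0], "rot": [0, 0, 0.16], "grip": 0}, {"slide": [0.44, 0.52, 0], "rot": [0, 0, 0.22], "grip": 0}, {"slide": [0.54, 0.65, 0], "rot": [0, 0, 0.28], "grip": 0}, {"slide": [0.64, 0.77, 0], "rot": [0, 0, 0.296], "grip": 0}, {"slide": [0.74, 0.88, 0], "rot": [0, 0, 0.296], "grip": 0}, {"slide": [0.81, 0.97, 0], "rot": [0, 0, 0.296], "grip": 0}, {"slide": [0.81, 0.97, 0], "rot": [0, 0, 0.296], "grip": 0}, {"slide": [0.81, 0.97, 0], "rot": [0, 0, 0.296], "grip": 0}]}}

```text
t: 28.85
eef_pos: [618.4, 239.2, 221.5]
ee_rot: [-3.138, 0.0, 1.823]
force: [-0.8, -0.5, -1.3]
finger_gap: 93.0
finger_force: 0.0
```

```bash
python3 -c "
from h import *
plan((621.2,282,150,104.4),(621.2,282,51,104.4))"
```

```text
t 28.85 at [618.4 239.2 221.5] [-179.8    0.   104.5] gap 93.0 ff 0.0 F [-0.8 -0.5 -1.3]
[621.2, 282, 150, 104.4] slide [0.1359, 0.0455, 0.2382] rot [-0.0017, 0.0001, 0.0006]
[621.2, 282, 51, 104.4] slide [0.1359, 0.0467, 0.5682] rot [-0.0017, 0.0001, 0.0006]
```

Emit:
{"op": "arm_command", "data": {"targets": [{"slide": [0.1, 0.04, 0.07], "rot": [0, 0, 0], "grip": 0}, {"slide": [0.135, 0.046, 0.18], "rot": [0, 0, 0], "grip": 0}, {"slide": [0.135, 0.046, 0.24], "rot": [0, 0, 0], "grip": 0}, {"slide": [0.135, 0.046, 0.24], "rot": [0, 0, 0], "grip": 0}, {"slide": [0.135, 0.046, 0.24], "rot": [0, 0, 0], "grip": 0}]}}

```text
t: 29.35
eef_pos: [622.9, 279.9, 151.8]
ee_rot: [-3.14, 0.0, 1.82]
force: [-0.5, 0.1, 0.8]
finger_gap: 93.0
finger_force: 0.0
```

```bash
python3 -c "
from h import *
plan((621.2,282,51,104.4))"
```

```text
t 29.35 at [622.9 279.9 151.8] [-179.9    0.   104.3] gap 93.0 ff 0.0 F [-0.5  0.1  0.8]
[621.2, 282, 51, 104.4] slide [0.0081, -0.0033, 0.3361] rot [-0.0006, 0.0, -0.0011]
```

Emit:
{"op": "arm_command", "data": {"newtons": 30, "targets": [{"slide": [0.006, -0.003, 0.1], "rot": [0, 0, 0], "grip": 0}, {"slide": [0.006, -0.003, 0.2], "rot": [0, 0, 0], "grip": 0}, {"slide": [0.006, -0.003, 0.28], "rot": [0, 0, 0], "grip": 0}, {"slide": [0.006, -0.003, 0.325], "rot": [0, 0, 0], "grip": 0}, {"slide": [0.006, -0.003, 0.335], "rot": [0, 0, 0], "grip": 0.2}, {"slide": [0.006, -0.003, 0.335], "rot": [0, 0, 0], "grip": 1}, {"slide": [0.006, -0.003, 0.335], "rot": [0, 0, 0], "grip": 1}, {"slide": [0.006, -0.003, 0.335], "rot": [0, 0, 0], "grip": 1}, {"slide": [0.006, -0.003, 0.335], "rot": [0, 0, 0], "grip": 1}, {"slide": [0.006, -0.003, 0.335], "rot": [0, 0, 0], "grip": 1}]}}

```text
t: 30.35
eef_pos: [622.5, 283.5, 53.4]
ee_rot: [3.139, -0.001, 1.822]
force: [-0.1, 0.0, 6.2]
finger_gap: 49.9
finger_force: 4.3
```

Emit:
{"op": "arm_command", "data": {"targets": [{"slide": [0, 0, 0], "rot": [0, 0, 0], "grip": 1}, {"slide": [0, 0, 0], "rot": [0, 0, 0], "grip": 1}, {"slide": [0, 0, 0], "rot": [0, 0, 0], "grip": 1}]}}

```text
t: 30.65
eef_pos: [622.0, 283.4, 53.6]
ee_rot: [3.14, -0.001, 1.822]
force: [-5.6, -2.7, 10.5]
finger_gap: 44.3
finger_force: 30.0
```

Emit:
{"op": "arm_command", "data": {"targets": [{"slide": [0, 0, -0.03], "rot": [0, 0, 0], "grip": 1}, {"slide": [0, 0, -0.1], "rot": [0, 0, 0], "grip": 1}, {"slide": [0, 0, -0.2], "rot": [0, 0, 0], "grip": 1}, {"slide": [0, 0, -0.3], "rot": [0, 0, 0], "grip": 1}, {"slide": [0, 0, -0.4], "rot": [0, 0, 0], "grip": 1}, {"slide": [0, 0, -0.5], "rot": [0, 0, 0], "grip": 1}, {"slide": [0, 0, -0.56], "rot": [0, 0, 0], "grip": 1}, {"slide": [0, 0, -0.58], "rot": [0, 0, 0], "grip": 1}, {"slide": [0, 0, -0.58], "rot": [0, 0, 0], "grip": 1}]}}

```text
t: 31.55
eef_pos: [622.0, 283.2, 226.6]
ee_rot: [3.14, -0.0, 1.821]
force: [0.3, 0.1, -3.5]
finger_gap: 44.6
finger_force: 30.0
```

```bash
python3 -c "
from h import *
plan((586.3,-110.4,225,104.4))"
```

```text
t 31.55 at [622.  283.2 226.6] [179.9  -0.  104.4] gap 44.6 ff 30.0 F [ 0.3  0.1 -3.5]
[586.3, -110.4, 225, 104.4] slide [-1.2415, -0.4408, 0.004] rot [0.0009, -0.0002, -0.0003]
```

Emit:
{"op": "arm_command", "data": {"targets": [{"slide": [-0.06, -0.02, 0], "rot": [0, 0, 0], "grip": 1}, {"slide": [-0.17, -0.06, 0], "rot": [0, 0, 0], "grip": 1}, {"slide": [-0.29, -0.1, 0], "rot": [0, 0, 0], "grip": 1}, {"slide": [-0.41, -0.145, 0], "rot": [0, 0, 0], "grip": 1}, {"slide": [-0.53, -0.19, 0], "rot": [0, 0, 0], "grip": 1}, {"slide": [-0.65, -0.23, 0], "rot": [0, 0, 0], "grip": 1}, {"slide": [-0.77, -0.27, 0], "rot": [0, 0, 0], "grip": 1}, {"slide": [-0.88, -0.31, 0], "rot": [0, 0, 0], "grip": 1}, {"slide": [-0.95, -0.34, 0], "rot": [0, 0, 0], "grip": 1}, {"slide": [-0.99, -0.35, 0], "rot": [0, 0, 0], "grip": 1}]}}

```text
t: 32.55
eef_pos: [591.9, -33.3, 223.7]
ee_rot: [-3.139, -0.001, 1.819]
force: [-0.2, 0.4, -3.6]
finger_gap: 44.6
finger_force: 30.0
```

```bash
python3 -c "
from h import *
plan((586.3,-110.4,210,104.4))"
```

```text
t 32.55 at [591.9 -33.3 223.7] [-1.798e+02 -1.000e-01  1.042e+02] gap 44.6 ff 30.0 F [-0.2  0.4 -3.6]
[586.3, -110.4, 210, 104.4] slide [-0.2445, -0.0812, 0.0458] rot [-0.0013, -0.0005, -0.0015]
```

Emit:
{"op": "arm_command", "data": {"targets": [{"slide": [-0.08, -0.03, 0], "rot": [0, 0, 0], "grip": 1}, {"slide": [-0.16, -0.055, 0.01], "rot": [0, 0, 0], "grip": 1}, {"slide": [-0.22, -0.073, 0.03], "rot": [0, 0, 0], "grip": 1}, {"slide": [-0.24, -0.08, 0.06], "rot": [0, 0, 0], "grip": 1}, {"slide": [-0.24, -0.08, 0.1], "rot": [0, 0, 0], "grip": 1}, {"slide": [-0.24, -0.08, 0.1], "rot": [0, 0, 0], "grip": 1}, {"slide": [-0.24, -0.08, 0.1], "rot": [0, 0, 0], "grip": 1}, {"slide": [-0.24, -0.08, 0.1], "rot": [0, 0, 0], "grip": 1}]}}

```text
t: 33.35
eef_pos: [588.5, -105.4, 196.1]
ee_rot: [3.141, -0.0, 1.823]
force: [0.5, 0.3, -2.4]
finger_gap: 44.6
finger_force: 30.0
```

```bash
python3 -c "
from h import *
for n in('scene','top'): 
  p,d=snap(n,n+'8');X=cloud(n,d.astype(float))
plan((586.3,-110.4,175,104.4),(586.3,-110.4,155,104.4))
p=np.load('pics/scene8.npz')['p'];cv2.imwrite('pics/s8c.png',cv2.resize(p[180:340,80:280,::-1],(800,640))[:600])"
```

```text
t 33.45 at [ 588.7 -105.8  196.5] [179.9   0.  104.4] gap 44.9 ff 30.0 F [ 0.1 -0.1 -2.5]
[586.3, -110.4, 175, 104.4] slide [-0.0129, -0.0118, 0.0717] rot [0.0008, 0.0, 0.0001]
[586.3, -110.4, 155, 104.4] slide [-0.0129, -0.0119, 0.1384] rot [0.0008, 0.0, 0.0001]
```

View pics/s8c.png

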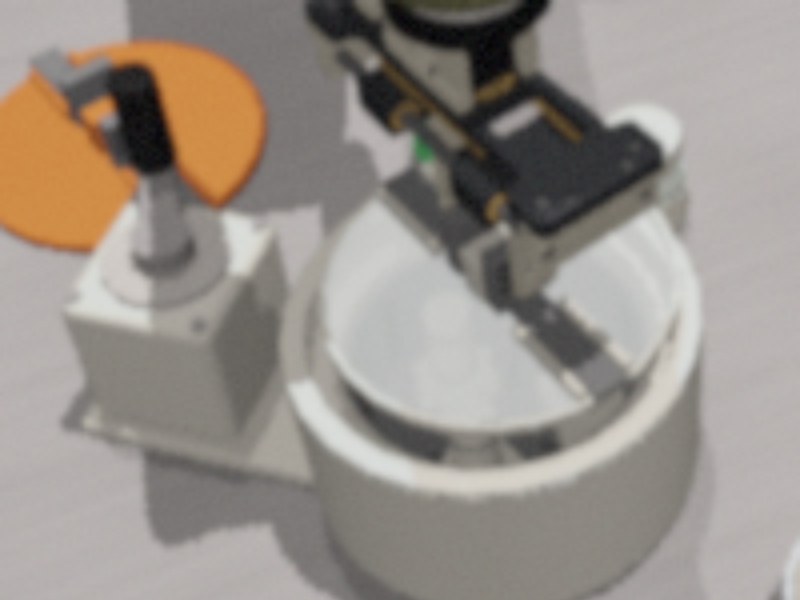

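The pinched cover hovers level above the mouth. I correct about 5 mm sideways first, then lower.

Emit:
{"op": "arm_command", "data": {"targets": [{"slide": [-0.013, -0.012, 0.0], "rot": [0, 0, 0], "grip": 1}, {"slide": [-0.013, -0.012, 0], "rot": [0, 0, 0], "grip": 1}, {"slide": [-0.013, -0.012, 0], "rot": [0, 0, 0], "grip": 1}, {"slide": [-0.013, -0.012, 0.01], "rot": [0, 0, 0], "grip": 1}, {"slide": [-0.013, -0.012, 0.03], "rot": [0, 0, 0], "grip": 1}, {"slide": [-0.013, -0.012, 0.03], "rot": [0, 0, 0], "grip": 1}, {"slide": [-0.013, -0.012, 0.03], "rot": [0, 0, 0], "grip": 1}]}}

```text
t: 34.15
eef_pos: [585.4, -110.9, 186.2]
ee_rot: [-3.141, -0.001, 1.821]
force: [0.6, -0.1, -3.1]
finger_gap: 44.1
finger_force: 30.0
```

```bash
python3 -c "
from h import *
plan((586.3,-110.4,175,104.4),(586.3,-110.4,155,104.4))"
```

```text
t 34.15 at [ 585.4 -110.9  186.2] [-1.800e+02 -1.000e-01  1.044e+02] gap 44.1 ff 30.0 F [ 0.6 -0.1 -3.1]
[586.3, -110.4, 175, 104.4] slide [0.0009, 0.0033, 0.0373] rot [-0.0001, -0.0005, -0.0003]
[586.3, -110.4, 155, 104.4] slide [0.0008, 0.0033, 0.104] rot [-0.0001, -0.0005, -0.0003]
```

Emit:
{"op": "arm_command", "data": {"targets": [{"slide": [0, 0.002, 0.02], "rot": [0, 0, 0], "grip": 1}, {"slide": [0, 0.002, 0.04], "rot": [0, 0, 0], "grip": 1}, {"slide": [0, 0.002, 0.05], "rot": [0, 0, 0], "grip": 1}, {"slide": [0, 0.002, 0.06], "rot": [0, 0, 0], "grip": 1}, {"slide": [0, 0.002, 0.07], "rot": [0, 0, 0], "grip": 1}, {"slide": [0, 0.002, 0.08], "rot": [0, 0, 0], "grip": 1}, {"slide": [0, 0.002, 0.09], "rot": [0, 0, 0], "grip": 1}, {"slide": [0, 0.002, 0.09], "rot": [0, 0, 0], "grip": 1}]}}

```text
t: 34.95
eef_pos: [586.0, -110.8, 159.2]
ee_rot: [-3.142, -0.001, 1.821]
force: [0.8, 0.5, -3.3]
finger_gap: 44.8
finger_force: 30.0
```

```bash
python3 -c "
from h import *
plan((586.3,-110.4,154.5,104.4))"
```

```text
t 34.95 at [ 586.  -110.8  159.2] [-180.    -0.   104.4] gap 44.8 ff 30.0 F [ 0.8  0.5 -3.3]
[586.3, -110.4, 154.5, 104.4] slide [0.0011, 0.0012, 0.0158] rot [-0.0, -0.0004, -0.0004]
```

Emit:
{"op": "arm_command", "data": {"targets": [{"slide": [0.001, 0.001, 0.006], "rot": [0, 0, 0], "grip": 1}, {"slide": [0.001, 0.001, 0.012], "rot": [0, 0, 0], "grip": 1}, {"slide": [0.001, 0.001, 0.017], "rot": [0, 0, 0], "grip": 1}, {"slide": [0.001, 0.001, 0.017], "rot": [0, 0, 0], "grip": 1}]}}

```text
t: 35.35
eef_pos: [586.7, -110.5, 154.8]
ee_rot: [3.141, -0.0, 1.821]
force: [-0.3, -0.0, -2.6]
finger_gap: 44.4
finger_force: 30.0
```

Emit:
{"op": "arm_command", "data": {"targets": [{"slide": [0, 0, 0.004], "rot": [0, 0, 0], "grip": 1}, {"slide": [0, 0, 0.007], "rot": [0, 0, 0], "grip": 1}, {"slide": [0, 0, 0.007], "rot": [0, 0, 0], "grip": 1}]}}

```text
t: 35.65
eef_pos: [586.7, -110.6, 154.6]
ee_rot: [3.14, 0.0, 1.821]
force: [-7.0, 2.4, 10.2]
finger_gap: 45.0
finger_force: 30.0
```

Contact came at the predicted height (154.6 mm), so the cover is on the ledge. I release it.

Emit:
{"op": "arm_command", "data": {"targets": [{"slide": [0, 0, 0], "rot": [0, 0, 0], "grip": 0}, {"slide": [0, 0, 0], "rot": [0, 0, 0], "grip": 0}, {"slide": [0, 0, 0], "rot": [0, 0, 0], "grip": 0}, {"slide": [0, 0, 0], "rot": [0, 0, 0], "grip": 0}, {"slide": [0, 0, 0], "rot": [0, 0, 0], "grip": 0}, {"slide": [0, 0, -0.1], "rot": [0, 0, 0], "grip": 0}, {"slide": [0, 0, -0.25], "rot": [0, 0, 0], "grip": 0}, {"slide": [0, 0, -0.4], "rot": [0, 0, 0], "grip": 0}, {"slide": [0, 0, -0.4], "rot": [0, 0, 0], "grip": 0}, {"slide": [0, 0, -0.4], "rot": [0, 0, 0], "grip": 0}]}}

```text
t: 36.65
eef_pos: [587.4, -110.9, 274.2]
ee_rot: [3.138, 0.001, 1.821]
force: [0.1, -0.6, -1.7]
finger_gap: 92.9
finger_force: 0.0
```

```bash
python3 -c "
from h import *
for n in('scene','top'): 
  p,d=snap(n,n+'9');X=cloud(n,d.astype(float))
  m=(d>0)&(np.hypot(X[...,0]-585,X[...,1]+113)<60)&(X[...,2]>153)&(X[...,2]<160)
  q=X[m][:,:2];a=q[q[:,0]>585];b=q[q[:,0]<585]
  if len(a) and len(b): print(n,(a.mean(0)+b.mean(0))/2,np.linalg.norm(a.mean(0)-b.mean(0)))
  m=(d>0)&(np.hypot(X[...,0]-409.5,X[...,1]+239)<30)&(X[...,2]>185); print(n,'grip',m.sum(),X[m].mean(0) if m.any() else '')
p=np.load('pics/scene9.npz')['p'];cv2.imwrite('pics/s9c.png',cv2.resize(p[190:340,80:280,::-1],(800,600)))
plan((470,-200,260,110))"
```

```text
scene [ 588.36795478 -113.94561054] 51.14372127470248
scene grip 131 [ 412.29478923 -240.53139625  194.78089549]
top grip 0 
t 36.75 at [ 585.9 -110.4  270.9] [-1.799e+02 -1.000e-01  1.044e+02] gap 92.9 ff 0.0 F [ 0.  -0.1  0.6]
[470, -200, 260, 110] slide [-0.1935, -0.4482, 0.0367] rot [-0.0006, -0.0008, -0.047]
```

View pics/s9c.png

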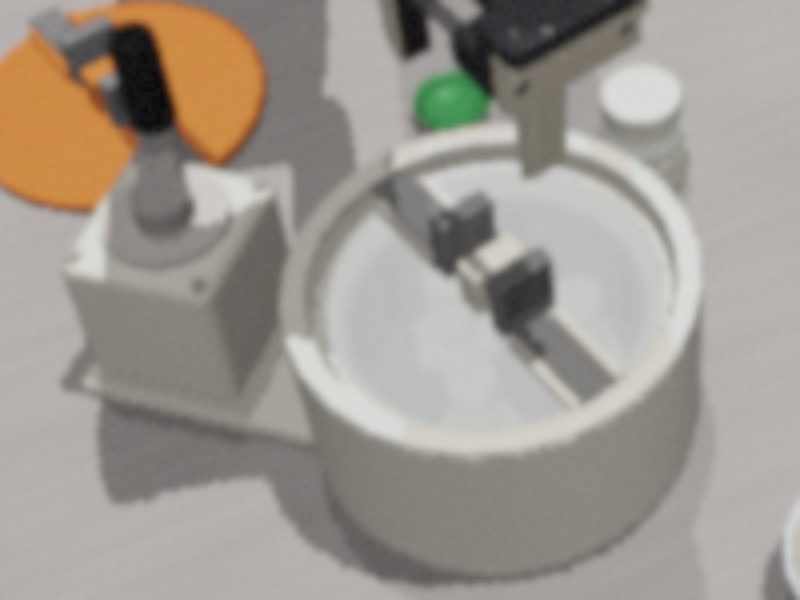

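The cover sits level inside the lip, with both bolts reaching under the rim, at crop (385,185) and (605,390). Now the crank.

```bash
python3 -c "
from h import *
plan((409,-239.5,250,-11.4))"
```

```text
t 36.75 at [ 585.9 -110.4  270.9] [-1.799e+02 -1.000e-01  1.044e+02] gap 92.9 ff 0.0 F [ 0.  -0.1  0.6]
[409, -239.5, 250, -11.4] slide [-0.2707, -0.6778, 0.0703] rot [-0.0011, 0.0002, 0.9646]
```

Emit:
{"op": "arm_command", "data": {"targets": [{"slide": [-0.03, -0.07, 0], "rot": [0, 0, 0.07], "grip": 0}, {"slide": [-0.06, -0.15, 0], "rot": [0, 0, 0.14], "grip": 0}, {"slide": [-0.1, -0.24, 0], "rot": [0, 0, 0.21], "grip": 0}, {"slide": [-0.13, -0.33, 0], "rot": [0, 0, 0.28], "grip": 0}, {"slide": [-0.17, -0.42, 0], "rot": [0, 0, 0.35], "grip": 0}, {"slide": [-0.2, -0.5, 0], "rot": [0, 0, 0.42], "grip": 0}, {"slide": [-0.23, -0.58, 0], "rot": [0, 0, 0.49], "grip": 0}, {"slide": [-0.25, -0.63, 0], "rot": [0, 0, 0.56], "grip": 0}, {"slide": [-0.27, -0.67, 0], "rot": [0, 0, 0.63], "grip": 0}, {"slide": [-0.27, -0.678, 0], "rot": [0, 0, 0.7], "grip": 0}]}}

```text
t: 37.75
eef_pos: [407.7, -239.8, 270.2]
ee_rot: [-3.138, 0.002, 0.348]
force: [0.4, 0.6, 0.4]
finger_gap: 93.0
finger_force: 0.0
```

```bash
python3 -c "
from h import *
plan((409,-239.5,250,-11.4))"
```

```text
t 37.75 at [ 407.7 -239.8  270.2] [-1.798e+02  1.000e-01  1.990e+01] gap 93.0 ff 0.0 F [0.4 0.6 0.4]
[409, -239.5, 250, -11.4] slide [0.0045, 0.0006, 0.0672] rot [-0.0013, 0.0013, 0.261]
```

Emit:
{"op": "arm_command", "data": {"targets": [{"slide": [0, 0, 0], "rot": [0, 0, 0.065], "grip": 0}, {"slide": [0, 0, 0], "rot": [0, 0, 0.13], "grip": 0}, {"slide": [0, 0, 0], "rot": [0, 0, 0.195], "grip": 0}, {"slide": [0, 0, 0], "rot": [0, 0, 0.261], "grip": 0}, {"slide": [0, 0, 0], "rot": [0, 0, 0.261], "grip": 0.35}, {"slide": [0, 0, 0], "rot": [0, 0, 0.261], "grip": 0.35}, {"slide": [0, 0, 0], "rot": [0, 0, 0.261], "grip": 0.35}, {"slide": [0, 0, 0], "rot": [0, 0, 0.261], "grip": 0.35}]}}

```text
t: 38.55
eef_pos: [409.4, -239.4, 272.1]
ee_rot: [-3.141, 0.0, -0.189]
force: [0.5, 0.3, 1.3]
finger_gap: 65.6
finger_force: 0.0
```

```bash
python3 -c "
from h import *
plan((409,-239.5,174,-11.4))
p,d=snap('scene','s10');q=p
X=cloud('scene',d.astype(float))
m=(d>0)&(np.hypot(X[...,0]-585,X[...,1]+113)<60)&(X[...,2]>153)&(X[...,2]<162)
q=X[m];a=q[q[:,0]>586];b=q[q[:,0]<586];print(a.mean(0),a[:,2].max(),b.mean(0),b[:,2].max())
cv2.imwrite('pics/s10c.png',cv2.resize(p[130:340,60:340,::-1],(800,600)))
p,d=snap('top','t10');X=cloud('top',d.astype(float))
m=(d>0)&(np.hypot(X[...,0]-585,X[...,1]+113)<60)&(X[...,2]>153)&(X[...,2]<162)
q=X[m];a=q[q[:,0]>586];b=q[q[:,0]<586];print(a.mean(0),b.mean(0),len(a),len(b))
"
```

```text
t 38.55 at [ 409.4 -239.4  272.1] [-179.9    0.   -10.8] gap 65.6 ff 0.0 F [0.5 0.3 1.3]
[409, -239.5, 174, -11.4] slide [-0.0013, 0.0009, 0.327] rot [-0.0004, 0.0, 0.0046]
[ 612.60417605 -107.69779875  156.33729542] 160.2526856740489 [ 564.10306772 -119.77683841  156.88219574] 160.47274812663048
[ 610.81071026 -105.51765216  155.68601221] [ 562.98880626 -118.62312232  155.72944665] 56 55
```

View pics/s10c.png

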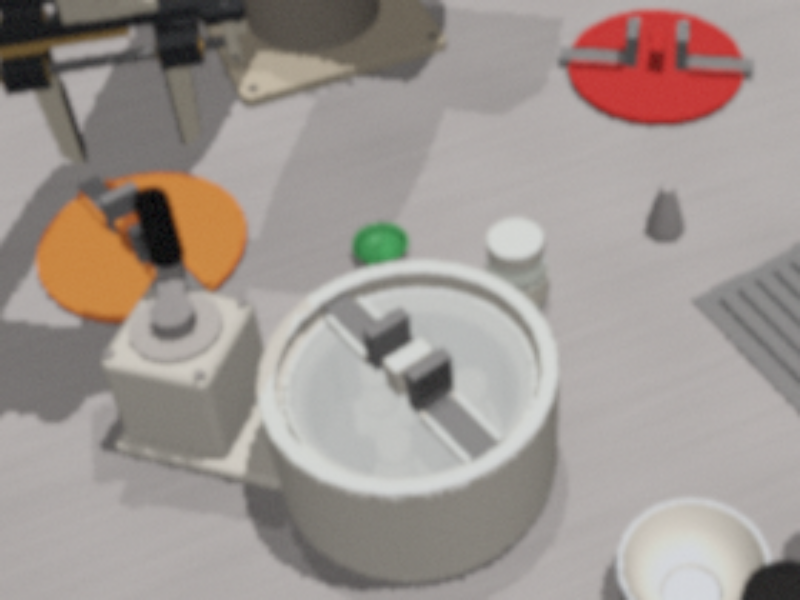

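The cover is level (pad tops within 0.5 mm) with both pads sprung out. The gripper hovers over the grip, so I descend and close.

Emit:
{"op": "arm_command", "data": {"newtons": 20, "targets": [{"slide": [-0.001, 0.001, 0.1], "rot": [0, 0, 0.0046], "grip": 0.35}, {"slide": [-0.001, 0.001, 0.2], "rot": [0, 0, 0.0046], "grip": 0.35}, {"slide": [-0.001, 0.001, 0.29], "rot": [0, 0, 0.0046], "grip": 0.35}, {"slide": [-0.001, 0.001, 0.327], "rot": [0, 0, 0.0046], "grip": 0.35}, {"slide": [-0.001, 0.001, 0.327], "rot": [0, 0, 0.0046], "grip": 1}, {"slide": [-0.001, 0.001, 0.327], "rot": [0, 0, 0.0046], "grip": 1}, {"slide": [-0.001, 0.001, 0.327], "rot": [0, 0, 0.0046], "grip": 1}, {"slide": [-0.001, 0.001, 0.327], "rot": [0, 0, 0.0046], "grip": 1}, {"slide": [-0.001, 0.001, 0.327], "rot": [0, 0, 0.0046], "grip": 1}, {"slide": [-0.001, 0.001, 0.327], "rot": [0, 0, 0.0046], "grip": 1}]}}

```text
t: 39.65
eef_pos: [409.8, -240.0, 175.4]
ee_rot: [3.142, -0.002, -0.201]
force: [-0.7, 0.7, 6.1]
finger_gap: 25.6
finger_force: 20.0
```

Emit:
{"op": "arm_command", "data": {"targets": [{"slide": [0, 0, 0], "rot": [0, 0, 0], "grip": 1}, {"slide": [0, 0, 0], "rot": [0, 0, 0], "grip": 1}]}}

```text
t: 39.85
eef_pos: [409.8, -240.0, 175.5]
ee_rot: [3.142, -0.002, -0.201]
force: [0.2, 1.4, 6.0]
finger_gap: 25.7
finger_force: 20.0
```

```bash
python3 -c "
from h import *
plan((409,-239.5,174,-11.4))
s=r.sense();print(np.array(s['eef_pos'])[:2]-[462.4,-250.4])"
```

```text
t 39.85 at [ 409.8 -240.   175.5] [ 1.80e+02 -1.00e-01 -1.15e+01] gap 25.7 ff 20.0 F [0.2 1.4 6. ]
[409, -239.5, 174, -11.4] slide [-0.003, -0.0012, 0.0049] rot [0.0, -0.001, -0.0009]
[-52.59584668  10.36115119]
```

Emit:
{"op": "arm_command", "data": {"targets": [{"slide": [0.0023, -0.0287, 0], "rot": [0, 0, 0], "grip": 1}, {"slide": [0.009, -0.0567, 0], "rot": [0, 0, 0], "grip": 1}, {"slide": [0.02, -0.0832, 0], "rot": [0, 0, 0], "grip": 1}, {"slide": [0.035, -0.1078, 0], "rot": [0, 0, 0], "grip": 1}, {"slide": [0.0537, -0.1296, 0], "rot": [0, 0, 0], "grip": 1}]}}

```text
t: 40.35
eef_pos: [433.3, -205.1, 175.4]
ee_rot: [3.141, -0.002, -0.201]
force: [-0.3, -2.6, 5.1]
finger_gap: 25.3
finger_force: 20.0
```

```bash
python3 -c "
from h import *
plan((462.4,-250.4,175.5,-11.4))"
```

```text
t 40.35 at [ 433.3 -205.1  175.4] [ 1.80e+02 -1.00e-01 -1.15e+01] gap 25.3 ff 20.0 F [-0.3 -2.6  5.1]
[462.4, -250.4, 175.5, -11.4] slide [0.1251, 0.1287, 0.0001] rot [0.0003, -0.0009, -0.001]
```

Emit:
{"op": "arm_command", "data": {"targets": [{"slide": [0.0219, -0.0187, 0], "rot": [0, 0, 0], "grip": 1}, {"slide": [0.0464, -0.0338, 0], "rot": [0, 0, 0], "grip": 1}, {"slide": [0.073, -0.0448, 0], "rot": [0, 0, 0], "grip": 1}, {"slide": [0.101, -0.0515, 0], "rot": [0, 0, 0], "grip": 1}, {"slide": [0.1296, -0.0537, 0], "rot": [0, 0, 0], "grip": 1}]}}

```text
t: 40.85
eef_pos: [474.8, -197.0, 175.4]
ee_rot: [3.141, -0.002, -0.201]
force: [-2.8, -2.8, 6.7]
finger_gap: 25.9
finger_force: 20.0
```

Emit:
{"op": "arm_command", "data": {"targets": [{"slide": [0.0567, 0.009, 0], "rot": [0, 0, 0], "grip": 1}, {"slide": [0.1078, 0.035, 0], "rot": [0, 0, 0], "grip": 1}, {"slide": [0.1483, 0.0756, 0], "rot": [0, 0, 0], "grip": 1}, {"slide": [0.1744, 0.1267, 0], "rot": [0, 0, 0], "grip": 1}, {"slide": [0.1833, 0.1833, 0], "rot": [0, 0, 0], "grip": 1}]}}

```text
t: 41.35
eef_pos: [518.0, -261.7, 175.4]
ee_rot: [-3.141, -0.001, -0.2]
force: [-5.8, 5.4, 9.5]
finger_gap: 25.5
finger_force: 20.0
```

Emit:
{"op": "arm_command", "data": {"targets": [{"slide": [-0.009, 0.0567, 0], "rot": [0, 0, 0], "grip": 1}, {"slide": [-0.035, 0.1078, 0], "rot": [0, 0, 0], "grip": 1}, {"slide": [-0.0756, 0.1483, 0], "rot": [0, 0, 0], "grip": 1}, {"slide": [-0.1267, 0.1744, 0], "rot": [0, 0, 0], "grip": 1}, {"slide": [-0.1833, 0.1833, 0], "rot": [0, 0, 0], "grip": 1}]}}

```text
t: 41.85
eef_pos: [452.6, -305.2, 175.4]
ee_rot: [-3.141, -0.003, -0.201]
force: [4.7, 5.1, 8.0]
finger_gap: 25.8
finger_force: 20.0
```

Emit:
{"op": "arm_command", "data": {"targets": [{"slide": [-0.0567, -0.009, 0], "rot": [0, 0, 0], "grip": 1}, {"slide": [-0.1078, -0.035, 0], "rot": [0, 0, 0], "grip": 1}, {"slide": [-0.1483, -0.0756, 0], "rot": [0, 0, 0], "grip": 1}, {"slide": [-0.1744, -0.1267, 0], "rot": [0, 0, 0], "grip": 1}, {"slide": [-0.1833, -0.1833, 0], "rot": [0, 0, 0], "grip": 1}, {"slide": [-0.1744, -0.24, 0], "rot": [0, 0, 0], "grip": 1}, {"slide": [-0.1483, -0.2911, 0], "rot": [0, 0, 0], "grip": 1}, {"slide": [-0.1078, -0.3317, 0], "rot": [0, 0, 0], "grip": 1}, {"slide": [-0.0567, -0.3577, 0], "rot": [0, 0, 0], "grip": 1}, {"slide": [0, -0.3667, 0], "rot": [0, 0, 0], "grip": 1}]}}

```text
t: 42.85
eef_pos: [474.8, -196.7, 175.4]
ee_rot: [3.14, -0.001, -0.2]
force: [-5.3, -9.5, 9.0]
finger_gap: 25.4
finger_force: 20.0
```

Emit:
{"op": "arm_command", "data": {"targets": [{"slide": [0.0567, 0.009, 0], "rot": [0, 0, 0], "grip": 1}, {"slide": [0.1078, 0.035, 0], "rot": [0, 0, 0], "grip": 1}, {"slide": [0.1483, 0.0756, 0], "rot": [0, 0, 0], "grip": 1}, {"slide": [0.1744, 0.1267, 0], "rot": [0, 0, 0], "grip": 1}, {"slide": [0.1833, 0.1833, 0], "rot": [0, 0, 0], "grip": 1}, {"slide": [0.1744, 0.24, 0], "rot": [0, 0, 0], "grip": 1}, {"slide": [0.1483, 0.2911, 0], "rot": [0, 0, 0], "grip": 1}, {"slide": [0.1078, 0.3317, 0], "rot": [0, 0, 0], "grip": 1}, {"slide": [0.0567, 0.3577, 0], "rot": [0, 0, 0], "grip": 1}, {"slide": [0, 0.3667, 0], "rot": [0, 0, 0], "grip": 1}]}}

```text
t: 43.85
eef_pos: [452.8, -305.2, 175.4]
ee_rot: [3.141, -0.003, -0.201]
force: [2.9, 3.7, 8.2]
finger_gap: 25.7
finger_force: 20.0
```

Emit:
{"op": "arm_command", "data": {"targets": [{"slide": [-0.0567, -0.009, 0], "rot": [0, 0, 0], "grip": 1}, {"slide": [-0.1078, -0.035, 0], "rot": [0, 0, 0], "grip": 1}, {"slide": [-0.1483, -0.0756, 0], "rot": [0, 0, 0], "grip": 1}, {"slide": [-0.1744, -0.1267, 0], "rot": [0, 0, 0], "grip": 1}, {"slide": [-0.1833, -0.1833, 0], "rot": [0, 0, 0], "grip": 1}, {"slide": [-0.1744, -0.24, 0], "rot": [0, 0, 0], "grip": 1}, {"slide": [-0.1483, -0.2911, 0], "rot": [0, 0, 0], "grip": 1}, {"slide": [-0.1078, -0.3317, 0], "rot": [0, 0, 0], "grip": 1}, {"slide": [-0.0567, -0.3577, 0], "rot": [0, 0, 0], "grip": 1}, {"slide": [0, -0.3667, 0], "rot": [0, 0, 0], "grip": 1}]}}

```text
t: 44.85
eef_pos: [474.9, -196.7, 175.4]
ee_rot: [3.14, -0.001, -0.2]
force: [-5.6, -10.9, 9.0]
finger_gap: 25.5
finger_force: 20.0
```

Emit:
{"op": "arm_command", "data": {"targets": [{"slide": [0.0567, 0.009, 0], "rot": [0, 0, 0], "grip": 1}, {"slide": [0.1078, 0.035, 0], "rot": [0, 0, 0], "grip": 1}, {"slide": [0.1483, 0.0756, 0], "rot": [0, 0, 0], "grip": 1}, {"slide": [0.1744, 0.1267, 0], "rot": [0, 0, 0], "grip": 1}, {"slide": [0.1833, 0.1833, 0], "rot": [0, 0, 0], "grip": 1}, {"slide": [0.1744, 0.24, 0], "rot": [0, 0, 0], "grip": 1}, {"slide": [0.1483, 0.2911, 0], "rot": [0, 0, 0], "grip": 1}, {"slide": [0.1078, 0.3317, 0], "rot": [0, 0, 0], "grip": 1}, {"slide": [0.0567, 0.3577, 0], "rot": [0, 0, 0], "grip": 1}, {"slide": [0, 0.3667, 0], "rot": [0, 0, 0], "grip": 1}]}}

```text
t: 45.85
eef_pos: [452.9, -305.2, 175.4]
ee_rot: [3.141, -0.003, -0.201]
force: [3.0, 2.9, 8.3]
finger_gap: 25.9
finger_force: 20.0
```

Emit:
{"op": "arm_command", "data": {"targets": [{"slide": [-0.0567, -0.009, 0], "rot": [0, 0, 0], "grip": 1}, {"slide": [-0.1078, -0.035, 0], "rot": [0, 0, 0], "grip": 1}, {"slide": [-0.1483, -0.0756, 0], "rot": [0, 0, 0], "grip": 1}, {"slide": [-0.1744, -0.1267, 0], "rot": [0, 0, 0], "grip": 1}, {"slide": [-0.1833, -0.1833, 0], "rot": [0, 0, 0], "grip": 1}, {"slide": [-0.1744, -0.24, 0], "rot": [0, 0, 0], "grip": 1}, {"slide": [-0.1483, -0.2911, 0], "rot": [0, 0, 0], "grip": 1}, {"slide": [-0.1078, -0.3317, 0], "rot": [0, 0, 0], "grip": 1}, {"slide": [-0.0567, -0.3577, 0], "rot": [0, 0, 0], "grip": 1}, {"slide": [0, -0.3667, 0], "rot": [0, 0, 0], "grip": 1}]}}

```text
t: 46.85
eef_pos: [474.9, -196.7, 175.4]
ee_rot: [3.14, -0.001, -0.2]
force: [-5.4, -10.2, 7.9]
finger_gap: 25.9
finger_force: 20.0
```

Emit:
{"op": "arm_command", "data": {"targets": [{"slide": [0.0567, 0.009, 0], "rot": [0, 0, 0], "grip": 1}, {"slide": [0.1078, 0.035, 0], "rot": [0, 0, 0], "grip": 1}, {"slide": [0.1483, 0.0756, 0], "rot": [0, 0, 0], "grip": 1}, {"slide": [0.1744, 0.1267, 0], "rot": [0, 0, 0], "grip": 1}, {"slide": [0.1833, 0.1833, 0], "rot": [0, 0, 0], "grip": 1}, {"slide": [0.1744, 0.24, 0], "rot": [0, 0, 0], "grip": 1}, {"slide": [0.1483, 0.2911, 0], "rot": [0, 0, 0], "grip": 1}, {"slide": [0.1078, 0.3317, 0], "rot": [0, 0, 0], "grip": 1}, {"slide": [0.0567, 0.3577, 0], "rot": [0, 0, 0], "grip": 1}, {"slide": [0, 0.3667, 0], "rot": [0, 0, 0], "grip": 1}]}}

```text
t: 47.85
eef_pos: [452.9, -305.2, 175.4]
ee_rot: [3.141, -0.003, -0.201]
force: [3.6, 3.1, 8.4]
finger_gap: 25.3
finger_force: 20.0
```

3.75 turns are done. Two more follow.

Emit:
{"op": "arm_command", "data": {"targets": [{"slide": [-0.0567, -0.009, 0], "rot": [0, 0, 0], "grip": 1}, {"slide": [-0.1078, -0.035, 0], "rot": [0, 0, 0], "grip": 1}, {"slide": [-0.1483, -0.0756, 0], "rot": [0, 0, 0], "grip": 1}, {"slide": [-0.1744, -0.1267, 0], "rot": [0, 0, 0], "grip": 1}, {"slide": [-0.1833, -0.1833, 0], "rot": [0, 0, 0], "grip": 1}, {"slide": [-0.1744, -0.24, 0], "rot": [0, 0, 0], "grip": 1}, {"slide": [-0.1483, -0.2911, 0], "rot": [0, 0, 0], "grip": 1}, {"slide": [-0.1078, -0.3317, 0], "rot": [0, 0, 0], "grip": 1}, {"slide": [-0.0567, -0.3577, 0], "rot": [0, 0, 0], "grip": 1}, {"slide": [0, -0.3667, 0], "rot": [0, 0, 0], "grip": 1}]}}

```text
t: 48.85
eef_pos: [474.9, -196.7, 175.4]
ee_rot: [3.14, -0.001, -0.2]
force: [-3.7, -10.0, 7.6]
finger_gap: 25.8
finger_force: 20.0
```

Emit:
{"op": "arm_command", "data": {"targets": [{"slide": [0.0567, 0.009, 0], "rot": [0, 0, 0], "grip": 1}, {"slide": [0.1078, 0.035, 0], "rot": [0, 0, 0], "grip": 1}, {"slide": [0.1483, 0.0756, 0], "rot": [0, 0, 0], "grip": 1}, {"slide": [0.1744, 0.1267, 0], "rot": [0, 0, 0], "grip": 1}, {"slide": [0.1833, 0.1833, 0], "rot": [0, 0, 0], "grip": 1}, {"slide": [0.1744, 0.24, 0], "rot": [0, 0, 0], "grip": 1}, {"slide": [0.1483, 0.2911, 0], "rot": [0, 0, 0], "grip": 1}, {"slide": [0.1078, 0.3317, 0], "rot": [0, 0, 0], "grip": 1}, {"slide": [0.0567, 0.3577, 0], "rot": [0, 0, 0], "grip": 1}, {"slide": [0, 0.3667, 0], "rot": [0, 0, 0], "grip": 1}]}}

```text
t: 49.85
eef_pos: [452.9, -305.2, 175.4]
ee_rot: [3.141, -0.003, -0.201]
force: [3.7, 2.9, 8.2]
finger_gap: 25.8
finger_force: 20.0
```

Emit:
{"op": "arm_command", "data": {"targets": [{"slide": [-0.0567, -0.009, 0], "rot": [0, 0, 0], "grip": 1}, {"slide": [-0.1078, -0.035, 0], "rot": [0, 0, 0], "grip": 1}, {"slide": [-0.1483, -0.0756, 0], "rot": [0, 0, 0], "grip": 1}, {"slide": [-0.1744, -0.1267, 0], "rot": [0, 0, 0], "grip": 1}, {"slide": [-0.1833, -0.1833, 0], "rot": [0, 0, 0], "grip": 1}, {"slide": [-0.1744, -0.24, 0], "rot": [0, 0, 0], "grip": 1}, {"slide": [-0.1483, -0.2911, 0], "rot": [0, 0, 0], "grip": 1}, {"slide": [-0.1078, -0.3317, 0], "rot": [0, 0, 0], "grip": 1}, {"slide": [-0.0567, -0.3577, 0], "rot": [0, 0, 0], "grip": 1}, {"slide": [0, -0.3667, 0], "rot": [0, 0, 0], "grip": 1}]}}

```text
t: 50.85
eef_pos: [474.8, -196.7, 175.4]
ee_rot: [3.14, -0.001, -0.2]
force: [-6.2, -11.0, 8.5]
finger_gap: 25.5
finger_force: 20.0
```

Emit:
{"op": "arm_command", "data": {"targets": [{"slide": [0.0567, 0.009, 0], "rot": [0, 0, 0], "grip": 1}, {"slide": [0.1078, 0.035, 0], "rot": [0, 0, 0], "grip": 1}, {"slide": [0.1483, 0.0756, 0], "rot": [0, 0, 0], "grip": 1}, {"slide": [0.1744, 0.1267, 0], "rot": [0, 0, 0], "grip": 1}, {"slide": [0.1833, 0.1833, 0], "rot": [0, 0, 0], "grip": 1}, {"slide": [0.1744, 0.24, 0], "rot": [0, 0, 0], "grip": 1}, {"slide": [0.1483, 0.2911, 0], "rot": [0, 0, 0], "grip": 1}, {"slide": [0.1283, 0.3142, 0], "rot": [0, 0, 0], "grip": 1}, {"slide": [0.1283, 0.3142, 0], "rot": [0, 0, 0], "grip": 1}, {"slide": [0.1283, 0.3142, 0], "rot": [0, 0, 0], "grip": 1}]}}

```text
t: 51.85
eef_pos: [493.5, -297.2, 175.5]
ee_rot: [3.141, -0.002, -0.202]
force: [-0.0, -2.0, 6.9]
finger_gap: 25.8
finger_force: 20.0
```

About 5.6 turns done. I release, rise clear and take a last look.

Emit:
{"op": "arm_command", "data": {"targets": [{"slide": [0, 0, 0], "rot": [0, 0, 0], "grip": 0.4}, {"slide": [0, 0, 0], "rot": [0, 0, 0], "grip": 0.4}, {"slide": [0, 0, 0], "rot": [0, 0, 0], "grip": 0.4}, {"slide": [0, 0, 0], "rot": [0, 0, 0], "grip": 0.4}, {"slide": [0, 0, -0.06], "rot": [0, 0, 0], "grip": 0.4}, {"slide": [0, 0, -0.18], "rot": [0, 0, 0], "grip": 0.4}, {"slide": [0, 0, -0.3], "rot": [0, 0, 0], "grip": 0.4}, {"slide": [0, 0, -0.4], "rot": [0, 0, 0], "grip": 0.4}, {"slide": [0, 0, -0.4], "rot": [0, 0, 0], "grip": 0.4}, {"slide": [0, 0, -0.4], "rot": [0, 0, 0], "grip": 0.4}]}}

```text
t: 52.85
eef_pos: [493.3, -296.9, 295.0]
ee_rot: [-3.142, -0.002, -0.201]
force: [0.3, 0.9, -1.6]
finger_gap: 56.1
finger_force: 0.0
```

```bash
python3 -c "
from h import *
plan((409,-239.5,174,-11.4))
p,d=snap('scene','s11')"
```

```text
t 52.85 at [ 493.3 -296.9  295. ] [-1.80e+02 -1.00e-01 -1.15e+01] gap 56.1 ff 0.0 F [ 0.3  0.9 -1.6]
[409, -239.5, 174, -11.4] slide [-0.3142, -0.1316, 0.4027] rot [-0.0, -0.0008, -0.0009]
```

View pics/s11.png

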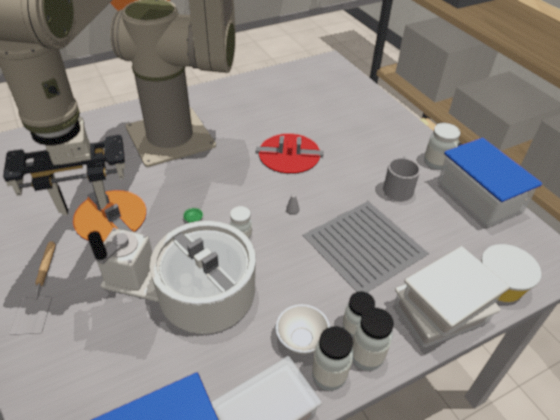

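The cover is seated at pixel (203,258), and the crank rests at (100,245) with the gripper clear. No cutters remain on the bench, and the bystanders haven't moved. I hand in.

```bash
python3 -c "
from cell import r
print(r.hand_in())"
```

```text
the job is handed in; nothing more can be done
None
```

I handed the job in at about 53 s: all three cutters are standing in the basket, the cover is back level with both tabs sprung out and the bolts under the lip, and the crank got about 5.6 clockwise turns at half a turn a second and was left at rest, with none of the jars, mug or bowl moved.

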